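Deburr the off-round bore of a sleeve with a swivel-blade tool

ROBOT

A 6-joint arm with a two-finger parallel gripper is mounted at the origin on a cart in front of the work surface, level with it; the furniture and walls round the work are solid. World frame = base frame: x ahead of the robot, y to its left, z up, the work surface at z = 0. Lengths are in m, angles in rad, forces in N, time in s.
With the tool pointing down it reaches from about 0.4 to 0.825 m from the base axis. Payload 7 kg.
Tool frame: the origin (TCP) lies on the centre line of the jaws, within the pads' length; the fingertips stand 11 mm ahead of it and the grasp point (between the pads) lies 8 mm behind it; z points along the fingers, y is the line along which they close (so a half turn about z gives the same grasp; the last joint's range is limited). The gripper opens to 88 mm and grips with 3 to 60 N. Pads are 19 mm wide; open, the fingers measure 130 mm over their backs; the gripper's body (78 mm by 193 mm) begins 47 mm behind the grasp point.
Start: joints at [1.534, 0.359, 0.012, 0, -1.224, -0.288], TCP at [0.215, 0.64, 0.199] pointing down, gripper open.
Joint ranges: [-3.07, 3.07], [-1.43, 2.12], [-1.02, 1.25], [-3.03, 1.67], [-3.05, -0], [-3.03, 3.03]. Speed limits (rad/s): [2.39, 2.39, 3.01, 3.14, 3.14, 3.14].

INTERFACE

Orientations are given as a unit quaternion [w, x, y, z].
In Python, from bench import ctrl, grab_frame, finder gives the robot as it stands.
- The arm moves only by the tool drive_tool, never from a script. Its argument "moves" is a list of rows, each a list of 5 numbers: the shift along the tool's x, y, z in m, then the turn about the tool's z in degrees, then the finger opening in m, from 0 to 0.0876. In form: [[x, y, z, twist, hand], ...]. A call has exactly 10 rows; each row is the pose to reach, as a shift and turn from the pose commanded when the call began, along the tool's axes at that moment; what a row does not reach only later rows make up. A row lasts 1/8 s, in which the tool goes at most 62.5 mm and 10.7 degrees, less where a joint would pass 70% of its speed; a pose out of reach is approached as far as the arm can. A call with a gripper value outside its range is refused whole. The fingers move at their own pace and stop on an object; the grip force is fixed at half the most. Time passes only in rows, so rows that repeat a pose let the fingers close, or fill a call up. It gives the time, the measured TCP pose, the force, the opening and the grip force at its end, in the units of the state.
- ctrl.state(): the state, without advancing time (a new reading comes with each control period).
- grab_frame(name): name is "scene" or "top" or "wrist"; returns a dict with "frame" (480x640x3 uint8, red, green, blue), "depth" (480x640 float32, m along the optical axis (not along the pixel's ray), 0 where there is no reading), "fov_y" (degrees; the focal length in pixels is half the picture's height over the tangent of half this angle, whatever the lens; pixels are square), "cx", "cy" (the principal point, pixels), "pose" (4x4, takes a point from camera to world coordinates); the wrist camera has in their place "hand_eye" (4x4, takes a point from camera to tool coordinates, whose origin is the TCP and whose axes are the flange's). Camera axes: x right, y down, z forward; pixel columns grow to the right and rows downward; lengths in m; the calibration is good to about 2 mm. The wrist camera is an equidistant fisheye: a pixel r from the principal point sees the ray r / f radians off the axis. A picture is of the moment at which its call begins: read the wrist's pose just before it.
- ctrl.close_job(): hands the job in; it is judged then, once.
Trained networks look in the newest picture that a camera, given by its name, has taken for a name from the list of things; names that differ only in an ending like _2 or _b are one class to them, and where a whole thing is asked for, a point or a joint stands for the part that bears it (a point fixed in the world has none). Each returns a list of dicts, best first, with "score" (0 to 1); they miss things now and then, are a little off and sometimes report something else, mostly with a low value. They report only what shows in the picture. A call takes as long as a camera call. They do not tell look-alikes from the thing itself.
- finder.trace(camera, query): "region" (480x640 bool, what is visible of it) and "extent" ([left, top, right, bottom] in pixels, round what is visible of it).
The state is a dict: "clock": time; "joints": joint angles; "qvel": joint speeds; "effort": joint torques, N m; "eef_pos": TCP position; "tcp_rot": TCP orientation; "contact_force": force on the tool from outside, world axes, zero at the start; "wrist_torque": the same for the moment, N m; "gripper_width": finger opening in m; "grasp_force": force on a finger pad.
Only numpy, scipy, OpenCV 4.12 (cv2) and the standard library are available. Lean on these libraries where they do the work, as an engineer would, in place of code of your own. Each camera call takes 0.05 s, during which the arm holds its last target. There are 200 camera calls.

TASK

Take the deburring tool from its stand and run its swivelling blade once clockwise (seen from above), all the way round the top edge of the bore of the sleeve in the vice: start on the side above the vice's screw, go the full circle until a little past where you began, and keep a light, steady outward pull on the edge the whole way, following the bore by feel because it is not truly round. Pull neither so hard that the blade gouges nor so softly that it leaves the edge, then put the tool back upright into its stand with the collar resting on the fork, and leave the other things on the worktop alone.

Things in the scene. Friction and masses are not known exactly. Their poses are not given: they have to be found in the camera images.
- bore_mouth (a point): centre of the sleeve's bore at its top edge, 74 mm over the worktop; axes as the vice's (-x towards its screw, z up). The bore is off-round: from here to its edge it is 15.2 to 18.7 mm, varying smoothly around the circle, the wide and narrow places lying differently every time, so the edge can only be followed by feel
- sleeve: plain aluminium tube, 46 mm outside, 54 mm tall, clamped upright and immovable in the vice's V jaws; origin at the centre of its underside, on the bore's axis, 54 mm below bore_mouth, z up; its yaw is arbitrary and tells nothing useful
- vice: small grey machine vice bolted to the worktop, 165 mm long, 94 mm wide; origin at worktop level under the bore's axis, -x towards its screw with a cross bar (bar's ends 105 mm from the bore's axis, 33 mm up), z up. Jaws 70 mm wide, tops 24 mm below the sleeve's top: nothing of the vice is higher
- handle_grip (a point): centre of the grip of the deburring tool, 26 mm above its collar's underside. The tool (90 to 150 g, 86 mm long) stands upright in its stand. Black square handle, 16 x 16 mm, flat sides facing this frame's x and y, reaching 35 mm above this point and 23 mm below, to the collar (26 mm across, 3 mm thick). z up along the handle
- collar (a point): centre of the underside of the tool's round collar, on the tool's axis (z up along the handle); the collar rests on the stand's fork. Below it a round neck, 10 mm across and 8.5 mm long, then the blade
- tool: the deburring tool with its blade; origin and axes as collar
- blade_edge (a point): middle of the blade's working part, 19.5 mm below the collar's underside, 9.5 mm out from the tool's axis; x points from the axis out to the blade, z up. Steel bar 3 mm thick: from the neck outward to 7 mm from the axis, 13.5 mm below the collar, then steeply down and out to its tip, 12 mm from the axis, 25.5 mm below the collar; this last part works on the edge with its side facing the axis
- blade (a joint): swivel of the blade about the tool's axis (rad, counter-clockwise from above positive, 0 = along handle_grip's x), free, endless, little friction. The tool's axis stays outside the edge, the blade reaches from it into the bore and is pulled outward on the edge; drawn round, it swivels by itself, the handle need not turn. Pull 1.5 to 8 N (3 to 6 N is good); over 14 N it gouges the edge
- stand_seat (a point): where the collar's centre rests: top of the tool stand's fork, 60 mm over the worktop; z up. The fork's 14 mm slot opens to -x (prongs' ends 20 mm from here) and ends 7 mm behind this point. The tool's neck goes in and out only along the slot, with the collar 1 to 2 mm above the fork: the blade below the fork is too wide for the slot
- stand: tool stand, bolted down; origin at worktop level under stand_seat, axes as stand_seat's. Level aluminium fork, 5 mm thick, 42 mm wide, on a dark column 23 mm behind the seat, on a dark base 90 x 70 mm; nothing rises above the fork
- hex_key: loose L hex key, 30 x 88 x 7 mm, lying beside the vice; leave it alone
- fork_clamp: loose black slotted fork clamp, 60 x 25 x 9 mm, lying behind the tool stand; leave it alone
- glue_tube: loose glue tube, 34 x 91 x 14 mm, at the front of the worktop; leave it alone
- screw_tin: loose round tin, 63 mm across, 32 mm tall, at the right front; leave it alone
There are look-alikes about, which are no part of the job. Leave any blue look-alike of the tool alone.

How it is judged:
By the outcome, as a careful person would: the job done as asked, in the order asked, and still so for the second after the job is handed in, with the robot touching nothing.
It also fails if it takes over 72 s, if anything falls off the work surface, if the arm or the gripper's body presses on something with over 40 N, if the wrist force passes 120 N, or if a joint passes its speed limit or range.

## Working session

There is one attempt and no reset: what is moved stays moved. The work goes in short steps, Python scripts to look and compute and a tool call to move; the robot and the scene stay as the last step left them, time stands still between calls to the robot, and variables do not carry over. Pictures are saved under pics/ and viewed, at most 10 in all, crops included, and the job is handed in when it is done.

Besides the shell and the picture viewer there is one more tool, called after "Request:" by a JSON object that holds its "op" and its "data", one argument or row to a line. drive_tool: Moves the arm, as the interface text tells. Its arguments: {"type":"object","properties":{"moves":{"type":"array"}},"required":["moves"]}

```bash
mkdir -p pics; ls
cat > h.py <<'E'
import numpy as np, cv2
from bench import ctrl, grab_frame, finder
from scipy.spatial.transform import Rotation as R
def quat(q): return R.from_quat([q[1],q[2],q[3],q[0]]).as_matrix()
def pts(g):
    f=240/np.tan(np.radians(g['fov_y'])/2); v,u=np.mgrid[0:480,0:640]; d=g['depth']
    x=(u-g['cx'])/f*d; y=(v-g['cy'])/f*d
    P=np.stack([x,y,d],-1)@g['pose'][:3,:3].T+g['pose'][:3,3]
    P[d<=0]=np.nan
    return P
def save(n,im): cv2.imwrite('pics/'+n,cv2.cvtColor(im,cv2.COLOR_RGB2BGR))
E
python3 - <<'E'
from h import *
for c in ('scene','top'):
    g=grab_frame(c); save(c+'0.png',g['frame']); np.savez(c+'0.npz',**g); P=pts(g)
    print(c,g['fov_y'],g['pose'].round(3).tolist())
    for q in ('sleeve','vice','handle_grip','stand','blade','collar','hex_key','glue_tube','screw_tin','fork_clamp'):
        for r in finder.trace(c,q)[:3]:
            m=r['region']; print(q,round(r['score'],2),np.round(r['extent']),np.nanmedian(P[m],0).round(3),'zmax',np.nanpercentile(P[m][:,2],98).round(3) )
s=ctrl.state(); print({k:np.round(v,3).tolist() for k,v in s.items()}, quat(s['tcp_rot']).round(3).tolist())
E
```

```text
pics
scene 49.95888658014308 [[0.472, -0.547, 0.691, -0.092], [-0.881, -0.31, 0.357, -0.4], [0.019, -0.778, -0.628, 0.614], [0.0, 0.0, 0.0, 1.0]]
sleeve 0.65 [216. 202. 243. 236.] [0.497 0.073 0.064] zmax 0.075
vice 0.62 [175. 207. 270. 267.] [0.46  0.054 0.034] zmax 0.051
handle_grip 0.83 [322. 208. 336. 243.] [ 0.528 -0.114  0.091] zmax 0.121
handle_grip 0.66 [274. 196. 308. 213.] [0.644 0.03  0.015] zmax 0.022
stand 0.29 [325. 210. 336. 247.] [ 0.528 -0.115  0.09 ] zmax 0.121
collar 0.87 [322. 206. 337. 246.] [ 0.528 -0.114  0.09 ] zmax 0.121
collar 0.53 [276. 195. 308. 213.] [0.644 0.03  0.015] zmax 0.022
hex_key 0.62 [255. 238. 276. 270.] [ 0.5   -0.008  0.004] zmax 0.008
glue_tube 0.38 [174. 210. 269. 267.] [0.462 0.054 0.034] zmax 0.051
glue_tube 0.2 [337. 230. 355. 243.] [ 0.617 -0.113  0.008] zmax 0.011
screw_tin 0.91 [395. 351. 444. 399.] [ 0.363 -0.332  0.031] zmax 0.033
fork_clamp 0.51 [340. 231. 353. 243.] [ 0.617 -0.113  0.008] zmax 0.01
top 53.68262324471179 [[-0.028, -0.991, 0.133, 0.394], [-1.0, 0.029, 0.004, -0.104], [-0.008, -0.133, -0.991, 0.941], [0.0, 0.0, 0.0, 
[... 502 characters left out ...]
12. 364. 363.] [ 0.327 -0.174  0.006] zmax 0.014
glue_tube 0.53 [252. 238. 268. 279.] [ 0.482 -0.005  0.006] zmax 0.009
screw_tin 0.84 [416. 295. 453. 334.] [ 0.373 -0.326  0.031] zmax 0.035
fork_clamp 0.73 [290. 189. 321. 209.] [ 0.615 -0.091  0.008] zmax 0.012
{'clock': 1.1, 'joints': [1.534, 0.359, 0.012, -0.0, -1.224, -0.288], 'qvel': [0.001, 0.002, 0.001, -0.0, 0.001, 0.001], 'effort': [0.003, -58.24, 29.329, 7.002, 0.012, -0.0], 'eef_pos': [0.215, 0.64, 0.199], 'tcp_rot': [0.0, 0.987, -0.162, -0.0], 'contact_force': [0.05, 0.047, 0.143], 'wrist_torque': [-0.016, -0.019, 0.023], 'grasp_force': 0.0, 'gripper_width': 0.088} [[0.948, -0.319, -0.0], [-0.319, -0.948, -0.0], [0.0, 0.0, -1.0]]
```

Run:
```python
from h import *
for c,(u0,u1,v0,v1) in (('scene',(150,400,180,340)),('top',(170,370,170,320))):
    g=np.load(c+'0.npz'); im=g['frame'][v0:v1,u0:u1]; k=800//(u1-u0)
    k=min(k,600//(v1-v0)); save(c+'0c.png',cv2.resize(im,None,fx=k,fy=k,interpolation=cv2.INTER_CUBIC)); print(c,k)
```

```text
scene 3
top 4
```

View pics/scene0c.png

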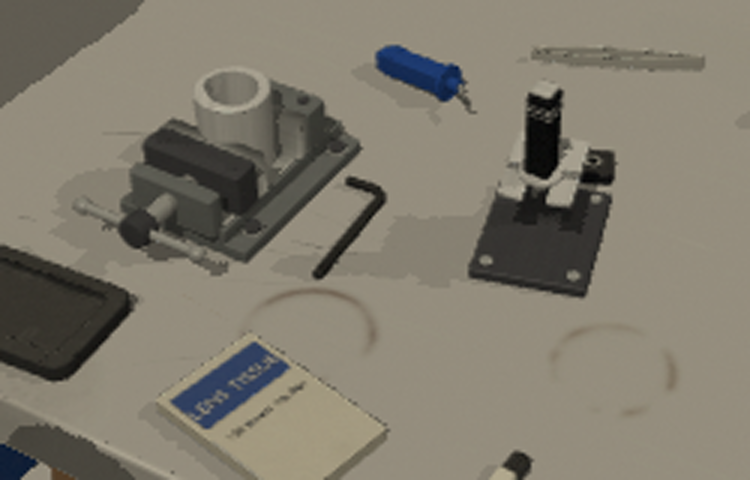

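View pics/top0c.png

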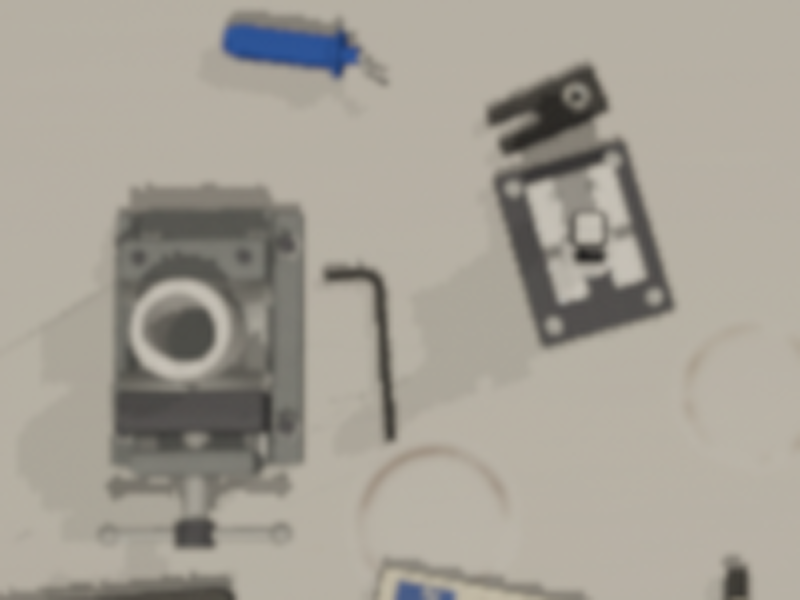

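The scene shows the black tool in its stand, with the fork opening towards the robot at about 15° yaw. The sleeve is in the vice with its screw towards the robot, and the blue look-alike lies further back. Next I measure the poses precisely.

Run:
```python
from h import *
from scipy.optimize import least_squares
def rect(p): 
    r=cv2.minAreaRect((p*1000).astype(np.float32)); return [np.round(a,1) for a in r]
for c in ('scene','top'):
    g=np.load(c+'0.npz'); P=pts(g); x,y,z=P[...,0],P[...,1],P[...,2]
    m=(abs(z-.074)<.004)&(abs(x-.505)<.04)&(abs(y-.08)<.04); q=P[m]
    # ring: r between ~17 and 23 -> mean-centre via circle fit with outer boundary
    hull=cv2.convexHull((q[:,:2]*1000).astype(np.float32))[:,0]
    s=least_squares(lambda a:np.hypot(hull[:,0]-a[0],hull[:,1]-a[1])-a[2],[505,80,23]).x
    print(c,'sleeve',m.sum(),s.round(1),'z',np.median(q[:,2]).round(4),'minEncl',np.round(cv2.minEnclosingCircle((q[:,:2]*1000).astype(np.float32))[0],1))
    m=(abs(z-.121)<.004)&(abs(x-.53)<.03)&(abs(y+.11)<.03); print('handle top',m.sum(),np.median(P[m],0).round(4),rect(P[m][:,:2]))
    m=(abs(z-.06)<.004)&(abs(x-.54)<.05)&(abs(y+.105)<.05); print('fork',m.sum(),np.median(P[m],0).round(4),rect(P[m][:,:2]))
    m=(z>.004)&(z<.03)&(abs(x-.54)<.07)&(abs(y+.105)<.06)
    lab=cv2.connectedComponents(m.astype(np.uint8))[1]
    for l in range(1,lab.max()+1):
        if (lab==l).sum()>150: print('base',(lab==l).sum(),rect(P[lab==l][:,:2]),np.median(P[lab==l][:,2]).round(4))
    m=(z>.03)&(z<.056)&(abs(x-.47)<.12)&(abs(y-.08)<.07); print('vice',rect(P[m][:,:2]))
    m=(z>.005)&(z<.025)&(abs(x-.47)<.12)&(abs(y-.08)<.055); print('vice base',rect(P[m][:,:2]))
    print(np.nanmedian(z[300:,:]) , np.nanmedian(z[150:200,270:290]))
```

```text
scene sleeve 202 [500.7  78.5  23.1] z 0.073 minEncl [501.5  77.7]
handle top 54 [ 0.5315 -0.1125  0.1201] [array([ 533.2, -112.1]), array([15.5, 15. ]), np.float64(6.7)]
fork 353 [ 0.5344 -0.1163  0.0599] [array([ 541.7, -110.2]), array([60.1, 42.6]), np.float64(15.8)]
base 1173 [array([ 544.8, -109.3]), array([92.4, 70. ]), np.float64(14.8)] 0.0077
vice [array([472.5,  82.5]), array([148.7,  89.6]), np.float64(3.5)]
vice base [array([457.6,  76.5]), array([ 92.6, 223.8]), np.float64(82.3)]
-0.018911637034632167 -0.00027045518783641587
top sleeve 234 [501.3  81.1  22.8] z 0.0735 minEncl [501.4  81.4]
handle top 65 [ 0.5344 -0.1091  0.1204] [array([ 534.8, -108.9]), array([14.5, 14.1]), np.float64(1.1)]
fork 501 [ 0.5472 -0.1043  0.0601] [array([ 543.3, -106.9]), array([57.3, 41.9]), np.float64(14.7)]
base 912 [array([ 546.4, -106. ]), array([90.2, 70. ]), np.float64(15.0)] 0.0079
vice [array([473.9,  80.1]), array([ 91.2, 146. ]), np.float64(88.0)]
vice base [array([458.5,  83. ]), array([ 96.7, 219.9]), np.float64(87.7)]
-0.8931762998514668 -0.00023670825577798427
```

Request:
{"op": "drive_tool", "data": {
  "moves": [
    [0.03,0.035,0,-3,0.0876],
    [0.068,0.079,0,-6,0.0876],
    [0.106,0.123,0,-10,0.0876],
    [0.144,0.167,0,-14,0.0876],
    [0.182,0.211,0,-18,0.0876],
    [0.22,0.255,0,-22,0.0876],
    [0.258,0.3,0,-26,0.0876],
    [0.296,0.344,0,-28,0.0876],
    [0.334,0.388,0,-28.6,0.0876],
    [0.372,0.432,0,-28.6,0.0876]
  ]
}}

```text
clock: 2.35
eef_pos: [0.4306, 0.1099, 0.1991]
tcp_rot: [-0.0, 0.996, 0.087, 0.001]
contact_force: [1.3, 0.1, 1.1]
gripper_width: 0.0877
grasp_force: 0.0
```

```bash
cat >> h.py <<'E'
def st():
    s=ctrl.state(); M=quat(s['tcp_rot']); print('t',round(s['clock'],2),'p',np.round(s['eef_pos'],4),'yaw',np.degrees(np.arctan2(M[1,0],M[0,0])).round(2),'tz',M[:,2].round(3),'F',np.round(s['contact_force'],2),'T',np.round(s['wrist_torque'],3),'w',round(s['gripper_width'],4),'g',round(s['grasp_force'],1)); return s,M
def to(tx,ty,tz,yaw=None):
    s,M=st(); d=M.T@(np.array([tx,ty,tz])-s['eef_pos']); y0=np.degrees(np.arctan2(M[1,0],M[0,0])); print('move',d.round(4),'twist',None if yaw is None else round(-(yaw-y0),1)); return d
E
python3 -c "
from h import *
to(.515,-.112,.199,10)
print(ctrl.state()['joints'])"
```

```text
t 2.35 p [0.4306 0.1099 0.1991] yaw 10.03 tz [ 0.001  0.001 -1.   ] F [1.27 0.1  1.08] T [-0.023 -0.199 -0.045] w 0.0877 g 0.0
move [0.0445 0.2332 0.    ] twist 0.0
[ 6.96287007e-01 -3.39027937e-02 -4.67801054e-01  1.29103213e-04
 -1.13542200e+00  1.04956879e+00]
```

Request:
{"op": "drive_tool", "data": {
  "moves": [
    [0.01,0.04,0,0,0.0876],
    [0.017,0.09,0,0,0.0876],
    [0.026,0.14,0,0,0.0876],
    [0.036,0.19,0,0,0.0876],
    [0.044,0.233,0,0,0.0876],
    [0.044,0.233,0.02,0,0.0876],
    [0.044,0.233,0.03,0,0.0876],
    [0.044,0.233,0.03,0,0.0876],
    [0.044,0.233,0.03,0,0.0876],
    [0.044,0.233,0.03,0,0.0876]
  ]
}}

```text
clock: 3.6
eef_pos: [0.5143, -0.1098, 0.1693]
tcp_rot: [0.0, 0.996, 0.088, 0.001]
contact_force: [0.6, -0.5, 0.1]
gripper_width: 0.0875
grasp_force: 0.0
```

Run:
```python
from h import *
st(); g=grab_frame('wrist'); print(g['fov_y'],g['cx'],g['cy'],g['hand_eye'].round(4).tolist())
np.savez('w1.npz',**g); save('w1.png',g['frame'])
for q in ('handle_grip','stand','collar','blade'):
    for r in finder.trace('wrist',q)[:2]: print(q,round(r['score'],2),np.round(r['extent']))
```

```text
t 3.6 p [ 0.5143 -0.1098  0.1693] yaw 10.05 tz [ 0.001  0.    -1.   ] F [ 0.62 -0.52  0.11] T [-0.056  0.003  0.038] w 0.0875 g 0.0
65.70646984690485 321.16491717018215 236.31208783957837 [[-0.0006, -0.9696, -0.2445, 0.0655], [1.0, -0.0007, 0.0004, -0.001], [-0.0006, -0.2445, 0.9696, -0.1863], [0.0, 0.0, 0.0, 1.0]]
handle_grip 0.91 [162.  41. 238.  78.]
handle_grip 0.58 [312. 187. 347. 231.]
stand 0.81 [286. 128. 366. 227.]
stand 0.4 [310. 187. 344. 225.]
collar 0.6 [311. 188. 343. 224.]
collar 0.58 [162.  41. 239.  79.]
```

View pics/w1.png

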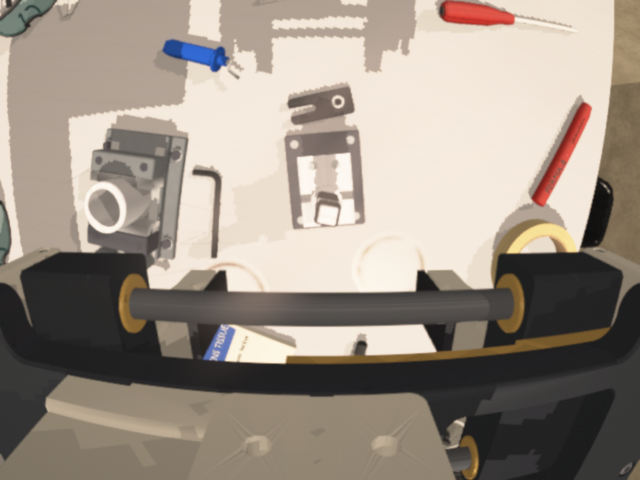

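The wrist view shows the black handle at about (328,208) on the fork, with the sleeve ring at (107,208). I compute the handle top, the fork and the ring from the fisheye depth.

```bash
cat >> h.py <<'E'
def wpts(g,p,M):
    f=240/np.tan(np.radians(g['fov_y'])/2); v,u=np.mgrid[0:480,0:640]; a=u-g['cx'];b=v-g['cy']; r=np.hypot(a,b)+1e-9; th=r/f; d=g['depth']
    P=np.stack([np.tan(th)*a/r*d,np.tan(th)*b/r*d,d],-1); H=g['hand_eye']
    P=P@H[:3,:3].T+H[:3,3]; P=P@M.T+p; P[d<=0]=np.nan; return P
E
python3 - <<'E'
from h import *
s,M=st(); g=np.load('w1.npz'); P=wpts(g,s['eef_pos'],M); x,y,z=P[...,0],P[...,1],P[...,2]
def rect(p): return [np.round(a,1) for a in cv2.minAreaRect((p*1000).astype(np.float32))]
print(P[208,328],P[150,230],np.nanmedian(z[80:120,200:280]))
m=(abs(z-.121)<.004)&(abs(x-.53)<.03)&(abs(y+.11)<.03); print('htop',m.sum(),P[m].mean(0).round(4),rect(P[m][:,:2]))
m=(abs(z-.06)<.004)&(abs(x-.54)<.05)&(abs(y+.105)<.05); print('fork',m.sum(),rect(P[m][:,:2]))
m=(z>.004)&(z<.012)&(abs(x-.54)<.055)&(abs(y+.105)<.055)
lab=cv2.connectedComponents(m.astype(np.uint8))[1]
for l in range(1,lab.max()+1):
    if (lab==l).sum()>150: print('base',rect(P[lab==l][:,:2]))
m=(abs(z-.074)<.004)&(abs(x-.505)<.04)&(abs(y-.08)<.04)
hull=cv2.convexHull((P[m][:,:2]*1000).astype(np.float32))[:,0]
print('sleeve',m.sum(),np.round(cv2.minEnclosingCircle(hull),1) if 0 else cv2.minEnclosingCircle(hull), P[m][:,2].mean())
k=6; im=g['frame'][120:240,270:385]; save('w1c.png',cv2.resize(im,None,fx=k,fy=5,interpolation=cv2.INTER_CUBIC))
E
```

```text
t 3.85 p [ 0.514  -0.1101  0.1688] yaw 10.0 tz [ 0.  0. -1.] F [-0.81 -0.06  0.05] T [-0.077 -0.019 -0.026] w 0.0874 g 0.0
[ 0.53934584 -0.10914871  0.12142426] [ 5.59605324e-01 -1.18849345e-02  1.42244235e-04] -0.0007856291115800745
htop 451 [ 0.5351 -0.1093  0.1203] [array([ 535.1, -109.5]), array([15.4, 14.9]), np.float64(0.0)]
fork 2896 [array([ 543. , -108.4]), array([57.4, 42.1]), np.float64(14.5)]
base [array([ 546.4, -107.5]), array([90.5, 70.1]), np.float64(14.7)]
sleeve 926 ((502.0072326660156, 79.7013168334961), 23.89015007019043) 0.07312575640540316
```

View pics/w1c.png

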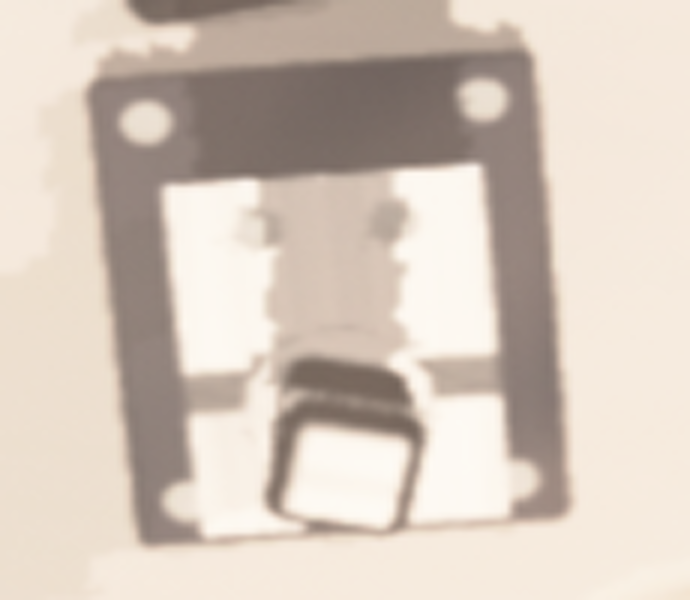

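Request:
{"op": "drive_tool", "data": {
  "moves": [
    [0.0204,0.0033,0,5,0.06],
    [0.0204,0.0033,0,10,0.05],
    [0.0204,0.0033,0.03,10,0.05],
    [0.0204,0.0033,0.06,10,0.05],
    [0.0204,0.0033,0.08,10,0.05],
    [0.0204,0.0033,0.0898,10,0.05],
    [0.0204,0.0033,0.0898,10,0.04],
    [0.0204,0.0033,0.0898,10,0.01],
    [0.0204,0.0033,0.0898,10,0.01],
    [0.0204,0.0033,0.0898,10,0.01]
  ]
}}

```text
clock: 5.1
eef_pos: [0.5348, -0.11, 0.0793]
tcp_rot: [-0.0, 1.0, -0.0, 0.001]
contact_force: [0.0, 0.4, 1.2]
gripper_width: 0.0154
grasp_force: 25.7
```

Request:
{"op": "drive_tool", "data": {
  "moves": [
    [0,0,0,0,0.01],
    [0,0,0,0,0.01],
    [0,0,0,0,0.01],
    [0,0,0,0,0.01],
    [0,0,-0.0005,0,0.01],
    [0,0,-0.001,0,0.01],
    [0,0,-0.0015,0,0.01],
    [0,0,-0.0015,0,0.01],
    [0,0,-0.0015,0,0.01],
    [0,0,-0.0015,0,0.01]
  ]
}}

```text
clock: 6.35
eef_pos: [0.5345, -0.11, 0.0802]
tcp_rot: [-0.0, 1.0, -0.0, -0.0]
contact_force: [1.1, 0.2, -1.0]
gripper_width: 0.0161
grasp_force: 30.0
```

```bash
python3 -c "
from h import *
st()
for c in ('wrist','scene'):
    g=grab_frame(c);np.savez('g_'+c,**g)
a=np.load('g_wrist.npz')['frame'][100:300,220:440]; b=np.load('g_scene.npz')['frame'][180:280,280:390]
save('g.png',np.hstack([cv2.resize(a,(440,400)),cv2.resize(b,(360,400))]))"
```

```text
t 6.35 p [ 0.5345 -0.11    0.0802] yaw -0.01 tz [-0.  0. -1.] F [ 1.11  0.18 -0.97] T [-0.051  0.008 -0.049] w 0.0161 g 30.0
```

View pics/g.png

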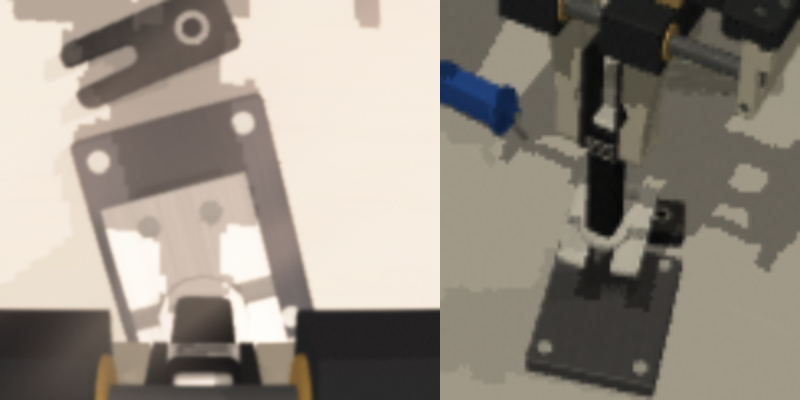

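The grasp is good: the fingers closed on 16.1 mm and the collar is just off the fork. I slide the tool out along the slot and then lift.

Request:
{"op": "drive_tool", "data": {
  "moves": [
    [-0.004,0.001,0,0,0.01],
    [-0.01,0.0026,0,0,0.01],
    [-0.017,0.0045,0,0,0.01],
    [-0.025,0.0066,0,0,0.01],
    [-0.034,0.0089,0,0,0.01],
    [-0.042,0.011,0,0,0.01],
    [-0.045,0.0118,-0.003,0,0.01],
    [-0.045,0.0118,-0.03,0,0.01],
    [-0.045,0.0118,-0.055,0,0.01],
    [-0.045,0.0118,-0.065,0,0.01]
  ]
}}

```text
clock: 7.7
eef_pos: [0.4904, -0.1218, 0.1468]
tcp_rot: [-0.0, 1.0, 0.0, 0.001]
contact_force: [-0.4, 0.3, -1.3]
gripper_width: 0.0156
grasp_force: 30.0
```

```bash
python3 -c "
from h import *
s,M=st(); print(s['joints'])
g=grab_frame('wrist');np.savez('w2',**g); P=wpts(g,s['eef_pos'],M); x,y,z=P[...,0],P[...,1],P[...,2]
m=(abs(z-.074)<.004)&(abs(x-.502)<.04)&(abs(y-.08)<.04)
hull=cv2.convexHull((P[m][:,:2]*1000).astype(np.float32))[:,0]
print(m.sum(),cv2.minEnclosingCircle(hull))
g=grab_frame('scene');np.savez('s2',**g)
f=240/np.tan(np.radians(g['fov_y'])/2);T=np.linalg.inv(g['pose'])
q=T[:3,:3]@(s['eef_pos']+[0,0,-.04])+T[:3,3];u,v=(q[:2]/q[2]*f+[g['cx'],g['cy']]).astype(int);print(u,v)
save('s2.png',cv2.resize(g['frame'][v-40:v+40,u-50:u+50],None,fx=7,fy=7,interpolation=cv2.INTER_CUBIC))
to(.5014,.0798,s['eef_pos'][2])
"
```

```text
t 7.7 p [ 0.4904 -0.1218  0.1468] yaw 0.0 tz [ 0.003  0.    -1.   ] F [-0.44  0.31 -1.3 ] T [ 0.012 -0.016  0.047] w 0.0156 g 30.0
[ 1.46186162e-01  1.19545354e-01 -4.32929857e-01  3.15196834e-04
 -1.01575762e+00  1.42446096e+00]
992 ((501.8190612792969, 80.2094497680664), 23.94613265991211)
324 231
t 7.8 p [ 0.4901 -0.1217  0.1461] yaw -0.0 tz [ 0.002  0.    -1.   ] F [-0.78  0.16 -0.99] T [-0.016 -0.01  -0.001] w 0.0154 g 30.0
move [ 0.0112 -0.2015 -0.0007] twist None
```

View pics/s2.png

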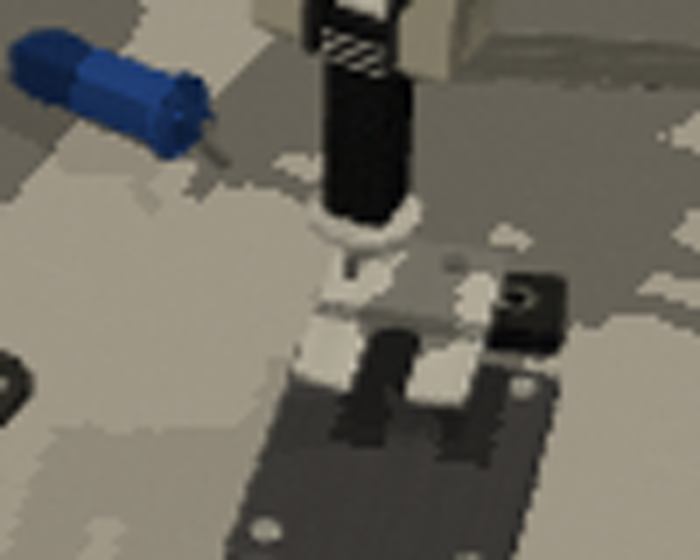

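```bash
python3 -c "
from h import *
g=dict(np.load('s2.npz')); P=pts(g); u0,v0=324-50,231-40
for yy in range(3,45,3):
    i=v0+yy; j=u0+52; print(yy*7, P[i,j].round(4), P[i,u0+61].round(4))
"
```

```text
21 [ 0.4837 -0.1248  0.1843] [ 0.4792 -0.1416  0.1926]
42 [ 0.4836 -0.1251  0.1791] [ 0.4801 -0.1414  0.1867]
63 [ 0.4818 -0.1262  0.1751] [ 0.4781 -0.1426  0.1829]
84 [ 0.482  -0.1263  0.1696] [ 0.7077 -0.0394  0.0022]
105 [ 0.4826 -0.1263  0.1637] [ 7.007e-01 -4.300e-02  1.000e-04]
126 [ 0.482  -0.1268  0.1586] [ 0.6924 -0.0471 -0.0008]
147 [ 0.4821 -0.127   0.1531] [ 0.6848 -0.0509 -0.0022]
168 [ 0.4827 -0.1269  0.147 ] [ 0.674  -0.0561 -0.001 ]
189 [ 0.4815 -0.1277  0.1423] [ 6.643e-01 -6.090e-02 -5.000e-04]
210 [ 0.4835 -0.127   0.135 ] [ 0.6547 -0.0656  0.    ]
231 [ 0.4815 -0.1281  0.1309] [ 6.463e-01 -6.970e-02 -3.000e-04]
252 [ 0.4882 -0.1252  0.1195] [ 0.5656 -0.1061  0.0602]
273 [ 0.5506 -0.096   0.0598] [ 0.5596 -0.1092  0.0588]
294 [ 0.543  -0.0998  0.0598] [ 0.5493 -0.1141  0.0611]
```

Request:
{"op": "drive_tool", "data": {
  "moves": [
    [0.002,-0.03,0,0,0.01],
    [0.0045,-0.08,0,0,0.01],
    [0.007,-0.13,0,0,0.01],
    [0.01,-0.175,0,0,0.01],
    [0.0114,-0.2018,0,0,0.01],
    [0.0114,-0.2018,0,0,0.01],
    [0.0114,-0.2018,0,0,0.01],
    [0.0114,-0.2018,0.012,0,0.01],
    [0.0114,-0.2018,0.024,0,0.01],
    [0.0114,-0.2018,0.034,0,0.01]
  ]
}}

```text
clock: 9.05
eef_pos: [0.5005, 0.0793, 0.11]
tcp_rot: [0.0, 1.0, -0.001, -0.0]
contact_force: [0.7, 0.0, -0.8]
gripper_width: 0.0157
grasp_force: 30.0
```

```bash
python3 -c "
from h import *
s,M=st()
g=grab_frame('scene');np.savez('s3',**g)
g2=grab_frame('wrist');np.savez('w3',**g2)
st()
f=240/np.tan(np.radians(g['fov_y'])/2);T=np.linalg.inv(g['pose'])
q=T[:3,:3]@(s['eef_pos']+[0,0,-.04])+T[:3,3];u,v=(q[:2]/q[2]*f+[g['cx'],g['cy']]).astype(int);print(u,v)
a=cv2.resize(g['frame'][v-25:v+25,u-25:u+25],(400,400),interpolation=cv2.INTER_CUBIC)
save('s3.png',np.hstack([a,cv2.resize(g2['frame'][200:300,270:370],(400,400))]))
"
```

```text
t 9.05 p [0.5005 0.0793 0.11  ] yaw -0.06 tz [-0.001 -0.    -1.   ] F [ 0.68  0.02 -0.76] T [-0.036  0.004 -0.001] w 0.0157 g 30.0
t 9.15 p [0.5    0.0793 0.1096] yaw -0.05 tz [-0.002 -0.001 -1.   ] F [-0.7  -0.62 -1.79] T [-0.037 -0.016  0.005] w 0.0156 g 30.0
226 210
```

View pics/s3.png

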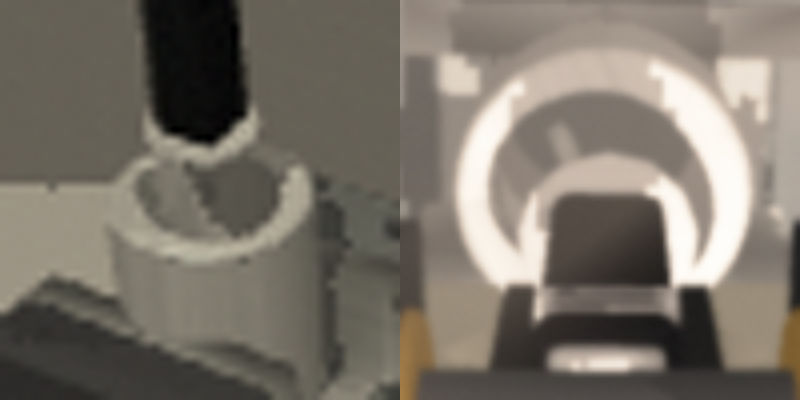

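The wrist view shows the blade inside the bore at about (565,140), pointing mostly +x, which is right for pulling towards the screw. I now move the axis out to -x.

Request:
{"op": "drive_tool", "data": {
  "moves": [
    [-0.004,-0.0006,-0.001,0,0.01],
    [-0.008,-0.0006,-0.002,0,0.01],
    [-0.012,-0.0006,-0.002,0,0.01],
    [-0.016,-0.0006,-0.002,0,0.01],
    [-0.019,-0.0006,-0.002,0,0.01],
    [-0.021,-0.0006,-0.002,0,0.01],
    [-0.0215,-0.0006,-0.002,0,0.01],
    [-0.0215,-0.0006,-0.002,0,0.01],
    [-0.0215,-0.0006,-0.002,0,0.01],
    [-0.0215,-0.0006,-0.002,0,0.01]
  ]
}}

```text
clock: 10.4
eef_pos: [0.4795, 0.0806, 0.1132]
tcp_rot: [0.0, 1.0, -0.0, -0.0]
contact_force: [0.4, -0.2, -0.8]
gripper_width: 0.0155
grasp_force: 30.0
```

```bash
python3 -c "
from h import *
for i in range(1): st()
print(ctrl.state()['effort'])
"
```

```text
t 10.4 p [0.4795 0.0806 0.1132] yaw -0.01 tz [-0. -0. -1.] F [ 0.43 -0.19 -0.81] T [-0.047 -0.165  0.002] w 0.0155 g 30.0
[ 5.41443494e-02 -3.56604767e+01  2.51783305e+01  5.92003271e+00
 -4.98483796e-02  1.93068998e-03]
```

Request:
{"op": "drive_tool", "data": {
  "moves": [
    [-0.0004,0,0,0,0.01],
    [-0.0008,0,0,0,0.01],
    [-0.0012,0,0,0,0.01],
    [-0.0016,0,0,0,0.01],
    [-0.002,0,0,0,0.01],
    [-0.002,0,0,0,0.01],
    [-0.002,0,0,0,0.01],
    [-0.002,0,0,0,0.01],
    [-0.002,0,0,0,0.01],
    [-0.002,0,0,0,0.01]
  ]
}}

```text
clock: 11.65
eef_pos: [0.4775, 0.0806, 0.1133]
tcp_rot: [-0.0, 1.0, -0.0, 0.0]
contact_force: [1.1, -0.0, -0.5]
gripper_width: 0.0157
grasp_force: 30.0
```

```bash
cat > av.py <<'E'
from h import *
import sys
n=int(sys.argv[1]) if len(sys.argv)>1 else 3
A=[]
for i in range(n):
    s=ctrl.state(); A.append(np.r_[s['eef_pos']*1000 if hasattr(s['eef_pos'],'shape') else np.array(s['eef_pos'])*1000,s['contact_force'],s['wrist_torque']])
    if i<n-1: grab_frame('top')
A=np.array(A); m=A.mean(0); print('t',round(s['clock'],2),'p',m[:3].round(2),'F',m[3:6].round(2),'T',m[6:].round(3),'sd',A[:,3:6].std(0).round(2))
E
python3 av.py 4
```

```text
t 11.8 p [477.48  80.63 113.27] F [ 0.82 -0.08 -0.49] T [-0.001 -0.394  0.025] sd [0.42 0.19 0.32]
```

Request:
{"op": "drive_tool", "data": {
  "moves": [
    [-0.0003,0,0,0,0.01],
    [-0.0006,0,0,0,0.01],
    [-0.001,0,0,0,0.01],
    [-0.001,0,0,0,0.01],
    [-0.001,0,0,0,0.01],
    [-0.001,0,0,0,0.01],
    [-0.001,0,0,0,0.01],
    [-0.001,0,0,0,0.01],
    [-0.001,0,0,0,0.01],
    [-0.001,0,0,0,0.01]
  ]
}}

```text
clock: 13.05
eef_pos: [0.4765, 0.0806, 0.1133]
tcp_rot: [-0.0, 1.0, -0.0, 0.0]
contact_force: [1.7, 0.2, -0.3]
gripper_width: 0.0155
grasp_force: 30.0
```

```bash
python3 av.py 4
```

```text
t 13.2 p [476.48  80.64 113.28] F [ 1.48  0.43 -0.32] T [ 0.065 -0.741 -0.03 ] sd [0.23 0.36 0.18]
```

Request:
{"op": "drive_tool", "data": {
  "moves": [
    [-0.0003,0,0,0,0.01],
    [-0.0006,0,0,0,0.01],
    [-0.001,0,0,0,0.01],
    [-0.0015,0,0,0,0.01],
    [-0.0015,0,0,0,0.01],
    [-0.0015,0,0,0,0.01],
    [-0.0015,0,0,0,0.01],
    [-0.0015,0,0,0,0.01],
    [-0.0015,0,0,0,0.01],
    [-0.0015,0,0,0,0.01]
  ]
}}

```text
clock: 14.45
eef_pos: [0.475, 0.0806, 0.1133]
tcp_rot: [-0.0, 1.0, -0.0, 0.0]
contact_force: [3.3, 0.5, 0.3]
gripper_width: 0.0155
grasp_force: 30.0
```

```bash
python3 av.py 4
```

```text
t 14.6 p [475.01  80.65 113.3 ] F [ 3.37  0.28 -0.27] T [ 0.082 -1.343 -0.011] sd [0.49 0.51 0.43]
```

The contact is soft, about 1.1 N/mm, and the wrist torque is the cleaner pull signal (about 0.36 Nm per N). I'm at roughly 3.7 N pull, so I start the clockwise run with a small step planner.

```bash
cat > plan.py <<'E'
from h import *
import sys, json, os
C=np.array([501.6,80.0]); L=.36; K=1.1; FD=4.3
step=float(sys.argv[1]) if len(sys.argv)>1 else 15; bump=float(sys.argv[2]) if len(sys.argv)>2 else 0
s=ctrl.state(); p=np.array(s['eef_pos'])*1000; T=np.array(s['wrist_torque']); F=np.array(s['contact_force'])
d=p[:2]-C; r=np.hypot(*d); th=np.arctan2(d[1],d[0]); e=d/r
f=np.array([-T[1],T[0]])/L; Fr=-f@e; t=np.array([e[1],-e[0]]) # clockwise tangent
hist=json.load(open('hist.json')) if os.path.exists('hist.json') else []
want=r+(FD-Fr)/K
slope=0
if hist:
    a,w=hist[-1]; da=(a-th)%(2*np.pi)
    if da>.05: slope=np.clip((want-w)/da,-6,6)
hist.append([th,want]); json.dump(hist,open('hist.json','w'))
st_=np.radians(step); r1=np.clip(want+.6*slope*st_,r-3,r+3)+bump
print('t',round(s['clock'],2),'th',np.degrees(th).round(1),'r',r.round(2),'z',p[2].round(1),'Frad',Fr.round(2),'Ftan',(f@t).round(2),'F',F.round(1),'|F|rad',(-F[:2]@e).round(2),'Tz',T[2].round(3),'want',want.round(2),'slope',np.round(slope,2),'r1',r1.round(2))
rows=[]
for i in range(1,11):
    u=i/10; a=th-st_*u; rr=r+(r1-r)*min(1,u*1.25); q=C+rr*np.array([np.cos(a),np.sin(a)])-p[:2]
    rows.append([round(q[0]/1000,4),round(-q[1]/1000,4),0,0,.01])
print(rows)
E
python3 plan.py 12
```

```text
t 14.6 th 178.6 r 26.6 z 113.3 Frad 3.84 Ftan 0.27 F [ 2.8  0.7 -0.8] |F|rad 2.8 Tz 0.015 want 27.02 slope 0 r1 27.02
[[np.float64(-0.0), np.float64(-0.0006), 0, 0, 0.01], [np.float64(-0.0001), np.float64(-0.0011), 0, 0, 0.01], [np.float64(-0.0001), np.float64(-0.0017), 0, 0, 0.01], [np.float64(-0.0001), np.float64(-0.0022), 0, 0, 0.01], [np.float64(-0.0), np.float64(-0.0028), 0, 0, 0.01], [np.float64(-0.0), np.float64(-0.0034), 0, 0, 0.01], [np.float64(0.0), np.float64(-0.0039), 0, 0, 0.01], [np.float64(0.0001), np.float64(-0.0045), 0, 0, 0.01], [np.float64(0.0002), np.float64(-0.0051), 0, 0, 0.01], [np.float64(0.0003), np.float64(-0.0056), 0, 0, 0.01]]
```

Request:
{"op": "drive_tool", "data": {
  "moves": [
    [0,-0.0006,0,0,0.01],
    [-0.0001,-0.0011,0,0,0.01],
    [-0.0001,-0.0017,0,0,0.01],
    [-0.0001,-0.0022,0,0,0.01],
    [0,-0.0028,0,0,0.01],
    [0,-0.0034,0,0,0.01],
    [0,-0.0039,0,0,0.01],
    [0.0001,-0.0045,0,0,0.01],
    [0.0002,-0.0051,0,0,0.01],
    [0.0003,-0.0056,0,0,0.01]
  ]
}}

```text
clock: 15.85
eef_pos: [0.4752, 0.0861, 0.1132]
tcp_rot: [0.0, 1.0, -0.0, -0.0]
contact_force: [3.7, -2.3, -0.2]
gripper_width: 0.0152
grasp_force: 30.0
```

```bash
sed -i 's/rows.append(\[round(q\[0\]\/1000,4),round(-q\[1\]\/1000,4)/rows.append([round(float(q[0])\/1000,4),round(float(-q[1])\/1000,4)/' plan.py; python3 plan.py 15
```

```text
t 15.85 th 166.9 r 27.08 z 113.2 Frad 4.81 Ftan -1.46 F [ 3.7 -2.3 -0.2] |F|rad 4.1 Tz -0.011 want 26.62 slope -1.97 r1 26.31
[[0.0003, -0.0007, 0, 0, 0.01], [0.0005, -0.0013, 0, 0, 0.01], [0.0008, -0.002, 0, 0, 0.01], [0.0012, -0.0026, 0, 0, 0.01], [0.0015, -0.0032, 0, 0, 0.01], [0.0018, -0.0038, 0, 0, 0.01], [0.0022, -0.0044, 0, 0, 0.01], [0.0026, -0.005, 0, 0, 0.01], [0.0029, -0.0056, 0, 0, 0.01], [0.0032, -0.0063, 0, 0, 0.01]]
```

Request:
{"op": "drive_tool", "data": {
  "moves": [
    [0.0003,-0.0007,0,0,0.01],
    [0.0005,-0.0013,0,0,0.01],
    [0.0008,-0.002,0,0,0.01],
    [0.0012,-0.0026,0,0,0.01],
    [0.0015,-0.0032,0,0,0.01],
    [0.0018,-0.0038,0,0,0.01],
    [0.0022,-0.0044,0,0,0.01],
    [0.0026,-0.005,0,0,0.01],
    [0.0029,-0.0056,0,0,0.01],
    [0.0032,-0.0063,0,0,0.01]
  ]
}}

```text
clock: 17.1
eef_pos: [0.4784, 0.0925, 0.1132]
tcp_rot: [0.0, 1.0, -0.0, -0.0]
contact_force: [2.1, -4.8, 0.3]
gripper_width: 0.0154
grasp_force: 30.1
```

```bash
python3 plan.py 16
```

```text
t 17.1 th 151.7 r 26.36 z 113.2 Frad 5.85 Ftan -2.49 F [ 2.1 -4.8  0.3] |F|rad 4.06 Tz -0.021 want 24.95 slope -6.0 r1 23.94
[[0.0006, -0.0005, 0, 0, 0.01], [0.0012, -0.001, 0, 0, 0.01], [0.0019, -0.0014, 0, 0, 0.01], [0.0025, -0.0018, 0, 0, 0.01], [0.0032, -0.0022, 0, 0, 0.01], [0.0038, -0.0026, 0, 0, 0.01], [0.0045, -0.0029, 0, 0, 0.01], [0.0052, -0.0032, 0, 0, 0.01], [0.0056, -0.0037, 0, 0, 0.01], [0.0061, -0.0042, 0, 0, 0.01]]
```

```bash
sed -i 's/L=.36; K=1.1; FD=4.3/L=.40; K=1.2; FD=4.2/; s/+.6\*slope/+.5*slope/' plan.py
python3 - <<'E'
import json; h=json.load(open('hist.json'))[:-1]; h[-1][1]=26.9; json.dump(h,open('hist.json','w'))
E
python3 plan.py 15
```

```text
t 17.1 th 151.7 r 26.36 z 113.2 Frad 5.27 Ftan -2.24 F [ 2.1 -4.8  0.3] |F|rad 4.06 Tz -0.021 want 25.47 slope -5.4 r1 24.76
[[0.0005, -0.0005, 0, 0, 0.01], [0.001, -0.001, 0, 0, 0.01], [0.0016, -0.0015, 0, 0, 0.01], [0.0021, -0.0019, 0, 0, 0.01], [0.0026, -0.0023, 0, 0, 0.01], [0.0032, -0.0028, 0, 0, 0.01], [0.0038, -0.0031, 0, 0, 0.01], [0.0043, -0.0035, 0, 0, 0.01], [0.0047, -0.004, 0, 0, 0.01], [0.0052, -0.0045, 0, 0, 0.01]]
```

Request:
{"op": "drive_tool", "data": {
  "moves": [
    [0.0005,-0.0005,0,0,0.01],
    [0.001,-0.001,0,0,0.01],
    [0.0016,-0.0015,0,0,0.01],
    [0.0021,-0.0019,0,0,0.01],
    [0.0026,-0.0023,0,0,0.01],
    [0.0032,-0.0028,0,0,0.01],
    [0.0038,-0.0031,0,0,0.01],
    [0.0043,-0.0035,0,0,0.01],
    [0.0047,-0.004,0,0,0.01],
    [0.0052,-0.0045,0,0,0.01]
  ]
}}

```text
clock: 18.35
eef_pos: [0.4835, 0.0971, 0.1132]
tcp_rot: [-0.0, 1.0, -0.0, -0.0]
contact_force: [0.7, -1.5, -0.6]
gripper_width: 0.0157
grasp_force: 30.0
```

```bash
python3 plan.py 16
```

```text
t 18.35 th 136.5 r 24.91 z 113.2 Frad 1.5 Ftan -0.55 F [ 0.7 -1.5 -0.6] |F|rad 1.5 Tz -0.002 want 27.15 slope 6.0 r1 27.91
[[0.0002, -0.0008, 0, 0, 0.01], [0.0005, -0.0015, 0, 0, 0.01], [0.0007, -0.0023, 0, 0, 0.01], [0.0011, -0.0031, 0, 0, 0.01], [0.0014, -0.0038, 0, 0, 0.01], [0.0018, -0.0046, 0, 0, 0.01], [0.0022, -0.0053, 0, 0, 0.01], [0.0026, -0.0061, 0, 0, 0.01], [0.0032, -0.0065, 0, 0, 0.01], [0.0039, -0.0069, 0, 0, 0.01]]
```

```bash
sed -i 's/K=1.2; FD=4.2/K=2.0; FD=4.2/; s/+.5\*slope/+.4*slope/; s/min(1,u\*1.25)/min(1,u*2)/' plan.py
python3 - <<'E'
import json; h=json.load(open('hist.json'))[:-1]; h[-1][1]=25.9; json.dump(h,open('hist.json','w'))
E
python3 plan.py 14
```

```text
t 18.35 th 136.5 r 24.91 z 113.2 Frad 1.5 Ftan -0.55 F [ 0.7 -1.5 -0.6] |F|rad 1.5 Tz -0.002 want 26.25 slope 1.33 r1 26.38
[[0.0002, -0.0006, 0, 0, 0.01], [0.0005, -0.0013, 0, 0, 0.01], [0.0007, -0.0019, 0, 0, 0.01], [0.001, -0.0026, 0, 0, 0.01], [0.0013, -0.0032, 0, 0, 0.01], [0.0018, -0.0036, 0, 0, 0.01], [0.0023, -0.004, 0, 0, 0.01], [0.0028, -0.0044, 0, 0, 0.01], [0.0033, -0.0048, 0, 0, 0.01], [0.0039, -0.0051, 0, 0, 0.01]]
```

Request:
{"op": "drive_tool", "data": {
  "moves": [
    [-0.0004,-0.0007,0,0,0.01],
    [-0.0002,-0.0014,0,0,0.01],
    [0.0003,-0.0021,0,0,0.01],
    [0.0009,-0.0027,0,0,0.01],
    [0.0013,-0.0032,0,0,0.01],
    [0.0018,-0.0036,0,0,0.01],
    [0.0023,-0.004,0,0,0.01],
    [0.0028,-0.0044,0,0,0.01],
    [0.0033,-0.0048,0,0,0.01],
    [0.0039,-0.0051,0,0,0.01]
  ]
}}

```text
clock: 19.6
eef_pos: [0.4875, 0.1022, 0.1132]
tcp_rot: [-0.0, 1.0, -0.0, -0.0]
contact_force: [0.7, -3.0, -0.3]
gripper_width: 0.0158
grasp_force: 30.1
```

```bash
python3 plan.py 15
```

```text
t 19.6 th 122.4 r 26.24 z 113.2 Frad 3.04 Ftan -0.76 F [ 0.7 -3.  -0.3] |F|rad 2.85 Tz 0.046 want 26.82 slope 2.29 r1 27.06
[[0.0005, -0.0005, 0, 0, 0.01], [0.001, -0.001, 0, 0, 0.01], [0.0016, -0.0015, 0, 0, 0.01], [0.0021, -0.0019, 0, 0, 0.01], [0.0027, -0.0024, 0, 0, 0.01], [0.0033, -0.0027, 0, 0, 0.01], [0.004, -0.003, 0, 0, 0.01], [0.0046, -0.0032, 0, 0, 0.01], [0.0053, -0.0034, 0, 0, 0.01], [0.006, -0.0037, 0, 0, 0.01]]
```

Request:
{"op": "drive_tool", "data": {
  "moves": [
    [0.0005,-0.0005,0,0,0.01],
    [0.001,-0.001,0,0,0.01],
    [0.0016,-0.0015,0,0,0.01],
    [0.0021,-0.0019,0,0,0.01],
    [0.0027,-0.0024,0,0,0.01],
    [0.0033,-0.0027,0,0,0.01],
    [0.004,-0.003,0,0,0.01],
    [0.0046,-0.0032,0,0,0.01],
    [0.0053,-0.0034,0,0,0.01],
    [0.006,-0.0037,0,0,0.01]
  ]
}}

```text
clock: 20.85
eef_pos: [0.4935, 0.1058, 0.1132]
tcp_rot: [0.0, 1.0, -0.0, -0.0]
contact_force: [0.3, -2.9, 0.6]
gripper_width: 0.0153
grasp_force: 30.1
```

```bash
python3 plan.py 16
```

```text
t 20.85 th 107.4 r 27.06 z 113.2 Frad 3.74 Ftan -0.93 F [ 0.3 -2.9  0.6] |F|rad 2.85 Tz 0.009 want 27.29 slope 1.79 r1 27.49
[[0.0007, -0.0003, 0, 0, 0.01], [0.0014, -0.0006, 0, 0, 0.01], [0.0021, -0.0008, 0, 0, 0.01], [0.0029, -0.0011, 0, 0, 0.01], [0.0036, -0.0013, 0, 0, 0.01], [0.0044, -0.0014, 0, 0, 0.01], [0.0051, -0.0015, 0, 0, 0.01], [0.0059, -0.0016, 0, 0, 0.01], [0.0067, -0.0016, 0, 0, 0.01], [0.0074, -0.0017, 0, 0, 0.01]]
```

Request:
{"op": "drive_tool", "data": {
  "moves": [
    [0.0007,-0.0003,0,0,0.01],
    [0.0014,-0.0006,0,0,0.01],
    [0.0021,-0.0008,0,0,0.01],
    [0.0029,-0.0011,0,0,0.01],
    [0.0036,-0.0013,0,0,0.01],
    [0.0044,-0.0014,0,0,0.01],
    [0.0051,-0.0015,0,0,0.01],
    [0.0059,-0.0016,0,0,0.01],
    [0.0067,-0.0016,0,0,0.01],
    [0.0074,-0.0017,0,0,0.01]
  ]
}}

```text
clock: 22.1
eef_pos: [0.5009, 0.1075, 0.1132]
tcp_rot: [-0.0, 1.0, -0.0, -0.0]
contact_force: [-0.9, -3.1, -0.5]
gripper_width: 0.0155
grasp_force: 30.1
```

```bash
python3 plan.py 16
```

```text
t 22.1 th 91.4 r 27.53 z 113.2 Frad 3.63 Ftan -0.99 F [-0.9 -3.1 -0.5] |F|rad 3.09 Tz -0.0 want 27.81 slope 1.87 r1 28.02
[[0.0008, -0.0001, 0, 0, 0.01], [0.0015, -0.0002, 0, 0, 0.01], [0.0023, -0.0003, 0, 0, 0.01], [0.0031, -0.0003, 0, 0, 0.01], [0.0039, -0.0003, 0, 0, 0.01], [0.0047, -0.0002, 0, 0, 0.01], [0.0054, -0.0001, 0, 0, 0.01], [0.0062, 0.0001, 0, 0, 0.01], [0.007, 0.0002, 0, 0, 0.01], [0.0077, 0.0004, 0, 0, 0.01]]
```

Request:
{"op": "drive_tool", "data": {
  "moves": [
    [0.0008,-0.0001,0,0,0.01],
    [0.0015,-0.0002,0,0,0.01],
    [0.0023,-0.0003,0,0,0.01],
    [0.0031,-0.0003,0,0,0.01],
    [0.0039,-0.0003,0,0,0.01],
    [0.0047,-0.0002,0,0,0.01],
    [0.0054,-0.0001,0,0,0.01],
    [0.0062,0.0001,0,0,0.01],
    [0.007,0.0002,0,0,0.01],
    [0.0077,0.0004,0,0,0.01]
  ]
}}

```text
clock: 23.35
eef_pos: [0.5086, 0.1071, 0.1132]
tcp_rot: [-0.0, 1.0, -0.0, -0.0]
contact_force: [-1.5, -3.6, 0.6]
gripper_width: 0.0156
grasp_force: 30.1
```

```bash
python3 plan.py 16
```

```text
t 23.35 th 75.4 r 28.01 z 113.2 Frad 4.18 Ftan -1.24 F [-1.5 -3.6  0.6] |F|rad 3.84 Tz -0.029 want 28.01 slope 0.73 r1 28.1
[[0.0008, 0.0002, 0, 0, 0.01], [0.0015, 0.0004, 0, 0, 0.01], [0.0023, 0.0006, 0, 0, 0.01], [0.003, 0.0009, 0, 0, 0.01], [0.0037, 0.0012, 0, 0, 0.01], [0.0045, 0.0015, 0, 0, 0.01], [0.0052, 0.0018, 0, 0, 0.01], [0.0059, 0.0022, 0, 0, 0.01], [0.0066, 0.0025, 0, 0, 0.01], [0.0072, 0.0029, 0, 0, 0.01]]
```

Request:
{"op": "drive_tool", "data": {
  "moves": [
    [0.0008,0.0002,0,0,0.01],
    [0.0015,0.0004,0,0,0.01],
    [0.0023,0.0006,0,0,0.01],
    [0.003,0.0009,0,0,0.01],
    [0.0037,0.0012,0,0,0.01],
    [0.0045,0.0015,0,0,0.01],
    [0.0052,0.0018,0,0,0.01],
    [0.0059,0.0022,0,0,0.01],
    [0.0066,0.0025,0,0,0.01],
    [0.0072,0.0029,0,0,0.01]
  ]
}}

```text
clock: 24.6
eef_pos: [0.5159, 0.1043, 0.1133]
tcp_rot: [-0.0, 1.0, -0.0, 0.0]
contact_force: [-2.8, -2.4, 0.2]
gripper_width: 0.0158
grasp_force: 30.1
```

```bash
python3 plan.py 16
```

```text
t 24.6 th 59.4 r 28.18 z 113.3 Frad 3.83 Ftan -1.26 F [-2.8 -2.4  0.2] |F|rad 3.48 Tz 0.022 want 28.36 slope 1.25 r1 28.5
[[0.0007, 0.0004, 0, 0, 0.01], [0.0014, 0.0007, 0, 0, 0.01], [0.0021, 0.0011, 0, 0, 0.01], [0.0028, 0.0015, 0, 0, 0.01], [0.0034, 0.002, 0, 0, 0.01], [0.0041, 0.0025, 0, 0, 0.01], [0.0047, 0.003, 0, 0, 0.01], [0.0052, 0.0035, 0, 0, 0.01], [0.0058, 0.0041, 0, 0, 0.01], [0.0064, 0.0047, 0, 0, 0.01]]
```

Request:
{"op": "drive_tool", "data": {
  "moves": [
    [0.0007,0.0004,0,0,0.01],
    [0.0014,0.0007,0,0,0.01],
    [0.0021,0.0011,0,0,0.01],
    [0.0028,0.0015,0,0,0.01],
    [0.0034,0.002,0,0,0.01],
    [0.0041,0.0025,0,0,0.01],
    [0.0047,0.003,0,0,0.01],
    [0.0052,0.0035,0,0,0.01],
    [0.0058,0.0041,0,0,0.01],
    [0.0064,0.0047,0,0,0.01]
  ]
}}

```text
clock: 25.85
eef_pos: [0.5224, 0.0996, 0.1133]
tcp_rot: [-0.0, 1.0, -0.0, 0.0]
contact_force: [-3.9, -1.0, -0.3]
gripper_width: 0.0157
grasp_force: 30.0
```

```bash
python3 plan.py 16
```

```text
t 25.85 th 43.3 r 28.52 z 113.3 Frad 3.75 Ftan -1.35 F [-3.9 -1.  -0.3] |F|rad 3.56 Tz -0.045 want 28.75 slope 1.37 r1 28.9
[[0.0006, 0.0005, 0, 0, 0.01], [0.0012, 0.0011, 0, 0, 0.01], [0.0017, 0.0017, 0, 0, 0.01], [0.0023, 0.0023, 0, 0, 0.01], [0.0028, 0.0029, 0, 0, 0.01], [0.0033, 0.0035, 0, 0, 0.01], [0.0037, 0.0042, 0, 0, 0.01], [0.0041, 0.0049, 0, 0, 0.01], [0.0045, 0.0056, 0, 0, 0.01], [0.0049, 0.0063, 0, 0, 0.01]]
```

Request:
{"op": "drive_tool", "data": {
  "moves": [
    [0.0006,0.0005,0,0,0.01],
    [0.0012,0.0011,0,0,0.01],
    [0.0017,0.0017,0,0,0.01],
    [0.0023,0.0023,0,0,0.01],
    [0.0028,0.0029,0,0,0.01],
    [0.0033,0.0035,0,0,0.01],
    [0.0037,0.0042,0,0,0.01],
    [0.0041,0.0049,0,0,0.01],
    [0.0045,0.0056,0,0,0.01],
    [0.0049,0.0063,0,0,0.01]
  ]
}}

```text
clock: 27.1
eef_pos: [0.5272, 0.0932, 0.1133]
tcp_rot: [-0.0, 1.0, -0.0, 0.0]
contact_force: [-3.8, -1.4, -0.6]
gripper_width: 0.0155
grasp_force: 30.0
```

```bash
python3 plan.py 16
```

```text
t 27.1 th 27.3 r 28.8 z 113.3 Frad 3.56 Ftan -1.39 F [-3.8 -1.4 -0.6] |F|rad 4.03 Tz 0.01 want 29.12 slope 1.35 r1 29.28
[[0.0004, 0.0007, 0, 0, 0.01], [0.0009, 0.0014, 0, 0, 0.01], [0.0013, 0.0021, 0, 0, 0.01], [0.0017, 0.0028, 0, 0, 0.01], [0.002, 0.0035, 0, 0, 0.01], [0.0023, 0.0043, 0, 0, 0.01], [0.0025, 0.0051, 0, 0, 0.01], [0.0028, 0.0059, 0, 0, 0.01], [0.0029, 0.0067, 0, 0, 0.01], [0.0031, 0.0075, 0, 0, 0.01]]
```

Request:
{"op": "drive_tool", "data": {
  "moves": [
    [0.0004,0.0007,0,0,0.01],
    [0.0009,0.0014,0,0,0.01],
    [0.0013,0.0021,0,0,0.01],
    [0.0017,0.0028,0,0,0.01],
    [0.002,0.0035,0,0,0.01],
    [0.0023,0.0043,0,0,0.01],
    [0.0025,0.0051,0,0,0.01],
    [0.0028,0.0059,0,0,0.01],
    [0.0029,0.0067,0,0,0.01],
    [0.0031,0.0075,0,0,0.01]
  ]
}}

```text
clock: 28.35
eef_pos: [0.5303, 0.0857, 0.1133]
tcp_rot: [-0.0, 1.0, -0.0, 0.0]
contact_force: [-3.6, 0.9, 0.2]
gripper_width: 0.0154
grasp_force: 30.0
```

```bash
python3 plan.py 16
```

```text
t 28.35 th 11.3 r 29.24 z 113.3 Frad 3.71 Ftan -1.53 F [-3.6  0.9  0.2] |F|rad 3.32 Tz -0.041 want 29.49 slope 1.29 r1 29.63
[[0.0002, 0.0008, 0, 0, 0.01], [0.0004, 0.0016, 0, 0, 0.01], [0.0006, 0.0024, 0, 0, 0.01], [0.0008, 0.0032, 0, 0, 0.01], [0.0009, 0.004, 0, 0, 0.01], [0.0009, 0.0049, 0, 0, 0.01], [0.001, 0.0057, 0, 0, 0.01], [0.0009, 0.0065, 0, 0, 0.01], [0.0009, 0.0073, 0, 0, 0.01], [0.0009, 0.0082, 0, 0, 0.01]]
```

Request:
{"op": "drive_tool", "data": {
  "moves": [
    [0.0002,0.0008,0,0,0.01],
    [0.0004,0.0016,0,0,0.01],
    [0.0006,0.0024,0,0,0.01],
    [0.0008,0.0032,0,0,0.01],
    [0.0009,0.004,0,0,0.01],
    [0.0009,0.0049,0,0,0.01],
    [0.001,0.0057,0,0,0.01],
    [0.0009,0.0065,0,0,0.01],
    [0.0009,0.0073,0,0,0.01],
    [0.0009,0.0082,0,0,0.01]
  ]
}}

```text
clock: 29.6
eef_pos: [0.5312, 0.0775, 0.1133]
tcp_rot: [-0.0, 1.0, -0.0, 0.0]
contact_force: [-3.2, 1.6, 0.8]
gripper_width: 0.0158
grasp_force: 30.0
```

```bash
python3 plan.py 16
```

```text
t 29.6 th -4.8 r 29.67 z 113.3 Frad 3.85 Ftan -1.57 F [-3.2  1.6  0.8] |F|rad 3.32 Tz 0.007 want 29.84 slope 1.26 r1 29.98
[[-0.0, 0.0008, 0, 0, 0.01], [-0.0001, 0.0017, 0, 0, 0.01], [-0.0001, 0.0025, 0, 0, 0.01], [-0.0002, 0.0033, 0, 0, 0.01], [-0.0003, 0.0042, 0, 0, 0.01], [-0.0005, 0.005, 0, 0, 0.01], [-0.0007, 0.0058, 0, 0, 0.01], [-0.001, 0.0066, 0, 0, 0.01], [-0.0013, 0.0074, 0, 0, 0.01], [-0.0015, 0.0082, 0, 0, 0.01]]
```

Request:
{"op": "drive_tool", "data": {
  "moves": [
    [0,0.0008,0,0,0.01],
    [-0.0001,0.0017,0,0,0.01],
    [-0.0001,0.0025,0,0,0.01],
    [-0.0002,0.0033,0,0,0.01],
    [-0.0003,0.0042,0,0,0.01],
    [-0.0005,0.005,0,0,0.01],
    [-0.0007,0.0058,0,0,0.01],
    [-0.001,0.0066,0,0,0.01],
    [-0.0013,0.0074,0,0,0.01],
    [-0.0015,0.0082,0,0,0.01]
  ]
}}

```text
clock: 30.85
eef_pos: [0.5297, 0.0694, 0.1133]
tcp_rot: [-0.0, 1.0, -0.0, 0.0]
contact_force: [-4.1, 3.4, 0.5]
gripper_width: 0.0159
grasp_force: 30.1
```

```bash
python3 plan.py 16
```

```text
t 30.85 th -20.7 r 30.06 z 113.3 Frad 4.29 Ftan -1.91 F [-4.1  3.4  0.5] |F|rad 5.08 Tz -0.061 want 30.01 slope 0.62 r1 30.08
[[-0.0003, 0.0008, 0, 0, 0.01], [-0.0006, 0.0016, 0, 0, 0.01], [-0.001, 0.0023, 0, 0, 0.01], [-0.0013, 0.0031, 0, 0, 0.01], [-0.0017, 0.0038, 0, 0, 0.01], [-0.0021, 0.0046, 0, 0, 0.01], [-0.0026, 0.0053, 0, 0, 0.01], [-0.003, 0.006, 0, 0, 0.01], [-0.0035, 0.0067, 0, 0, 0.01], [-0.004, 0.0073, 0, 0, 0.01]]
```

Request:
{"op": "drive_tool", "data": {
  "moves": [
    [-0.0003,0.0008,0,0,0.01],
    [-0.0006,0.0016,0,0,0.01],
    [-0.001,0.0023,0,0,0.01],
    [-0.0013,0.003,0,0,0.01],
    [-0.0018,0.0037,0,0,0.01],
    [-0.0022,0.0045,0,0,0.01],
    [-0.0027,0.0051,0,0,0.01],
    [-0.0032,0.0058,0,0,0.01],
    [-0.0037,0.0065,0,0,0.01],
    [-0.0042,0.0071,0,0,0.01]
  ]
}}

```text
clock: 32.1
eef_pos: [0.5255, 0.0623, 0.1133]
tcp_rot: [-0.0, 1.0, -0.0, 0.0]
contact_force: [-1.7, 4.3, 0.8]
gripper_width: 0.016
grasp_force: 30.2
```

```bash
python3 plan.py 16
```

```text
t 32.1 th -36.5 r 29.77 z 113.3 Frad 5.17 Ftan -2.1 F [-1.7  4.3  0.8] |F|rad 3.89 Tz 0.001 want 29.28 slope -2.65 r1 28.99
[[-0.0006, 0.0006, 0, 0, 0.01], [-0.0013, 0.0011, 0, 0, 0.01], [-0.0019, 0.0016, 0, 0, 0.01], [-0.0026, 0.0021, 0, 0, 0.01], [-0.0033, 0.0026, 0, 0, 0.01], [-0.0038, 0.0032, 0, 0, 0.01], [-0.0044, 0.0037, 0, 0, 0.01], [-0.005, 0.0043, 0, 0, 0.01], [-0.0057, 0.0048, 0, 0, 0.01], [-0.0063, 0.0053, 0, 0, 0.01]]
```

Request:
{"op": "drive_tool", "data": {
  "moves": [
    [-0.0006,0.0006,0,0,0.01],
    [-0.0013,0.0011,0,0,0.01],
    [-0.0019,0.0016,0,0,0.01],
    [-0.0026,0.0021,0,0,0.01],
    [-0.0033,0.0026,0,0,0.01],
    [-0.0038,0.0032,0,0,0.01],
    [-0.0044,0.0037,0,0,0.01],
    [-0.005,0.0043,0,0,0.01],
    [-0.0057,0.0048,0,0,0.01],
    [-0.0063,0.0053,0,0,0.01]
  ]
}}

```text
clock: 33.35
eef_pos: [0.5195, 0.0572, 0.1134]
tcp_rot: [-0.0, 1.0, -0.0, 0.0]
contact_force: [-1.9, 4.5, 1.5]
gripper_width: 0.0159
grasp_force: 30.2
```

```bash
python3 plan.py 14
```

```text
t 33.35 th -52.0 r 28.98 z 113.4 Frad 5.75 Ftan -2.33 F [-1.9  4.5  1.5] |F|rad 4.72 Tz -0.02 want 28.21 slope -4.0 r1 27.81
[[-0.0007, 0.0002, 0, 0, 0.01], [-0.0014, 0.0005, 0, 0, 0.01], [-0.0021, 0.0007, 0, 0, 0.01], [-0.0028, 0.0008, 0, 0, 0.01], [-0.0035, 0.001, 0, 0, 0.01], [-0.0041, 0.0013, 0, 0, 0.01], [-0.0047, 0.0017, 0, 0, 0.01], [-0.0053, 0.002, 0, 0, 0.01], [-0.0059, 0.0023, 0, 0, 0.01], [-0.0065, 0.0026, 0, 0, 0.01]]
```

Request:
{"op": "drive_tool", "data": {
  "moves": [
    [-0.0007,0.0002,0,0,0.01],
    [-0.0014,0.0005,0,0,0.01],
    [-0.0021,0.0007,0,0,0.01],
    [-0.0028,0.0008,0,0,0.01],
    [-0.0035,0.001,0,0,0.01],
    [-0.0041,0.0013,0,0,0.01],
    [-0.0047,0.0017,0,0,0.01],
    [-0.0053,0.002,0,0,0.01],
    [-0.0059,0.0023,0,0,0.01],
    [-0.0065,0.0026,0,0,0.01]
  ]
}}

```text
clock: 34.6
eef_pos: [0.5127, 0.0543, 0.1133]
tcp_rot: [-0.0, 1.0, -0.0, 0.0]
contact_force: [0.4, 5.5, 0.7]
gripper_width: 0.0154
grasp_force: 30.2
```

```bash
python3 plan.py 14
```

```text
t 34.6 th -66.7 r 27.95 z 113.3 Frad 4.93 Ftan -1.83 F [0.4 5.5 0.7] |F|rad 4.9 Tz -0.004 want 27.58 slope -2.42 r1 27.35
[[-0.0007, 0.0002, 0, 0, 0.01], [-0.0014, 0.0003, 0, 0, 0.01], [-0.002, 0.0004, 0, 0, 0.01], [-0.0027, 0.0005, 0, 0, 0.01], [-0.0034, 0.0006, 0, 0, 0.01], [-0.004, 0.0008, 0, 0, 0.01], [-0.0047, 0.0009, 0, 0, 0.01], [-0.0053, 0.0011, 0, 0, 0.01], [-0.006, 0.0012, 0, 0, 0.01], [-0.0066, 0.0013, 0, 0, 0.01]]
```

Request:
{"op": "drive_tool", "data": {
  "moves": [
    [-0.0007,0.0002,0,0,0.01],
    [-0.0014,0.0003,0,0,0.01],
    [-0.002,0.0004,0,0,0.01],
    [-0.0027,0.0005,0,0,0.01],
    [-0.0034,0.0006,0,0,0.01],
    [-0.004,0.0008,0,0,0.01],
    [-0.0047,0.0009,0,0,0.01],
    [-0.0053,0.0011,0,0,0.01],
    [-0.006,0.0012,0,0,0.01],
    [-0.0066,0.0013,0,0,0.01]
  ]
}}

```text
clock: 35.85
eef_pos: [0.5061, 0.053, 0.1133]
tcp_rot: [-0.0, 1.0, -0.0, 0.0]
contact_force: [0.9, 4.5, 0.4]
gripper_width: 0.0154
grasp_force: 30.1
```

```bash
python3 plan.py 15
```

```text
t 35.85 th -80.6 r 27.37 z 113.3 Frad 3.58 Ftan -1.41 F [0.9 4.5 0.4] |F|rad 4.25 Tz -0.049 want 27.67 slope 0.37 r1 27.71
[[-0.0007, 0.0002, 0, 0, 0.01], [-0.0014, 0.0003, 0, 0, 0.01], [-0.0021, 0.0005, 0, 0, 0.01], [-0.0028, 0.0006, 0, 0, 0.01], [-0.0036, 0.0007, 0, 0, 0.01], [-0.0043, 0.0007, 0, 0, 0.01], [-0.005, 0.0007, 0, 0, 0.01], [-0.0057, 0.0007, 0, 0, 0.01], [-0.0065, 0.0006, 0, 0, 0.01], [-0.0072, 0.0006, 0, 0, 0.01]]
```

Request:
{"op": "drive_tool", "data": {
  "moves": [
    [-0.0007,0.0002,0,0,0.01],
    [-0.0014,0.0003,0,0,0.01],
    [-0.0021,0.0005,0,0,0.01],
    [-0.0028,0.0006,0,0,0.01],
    [-0.0036,0.0007,0,0,0.01],
    [-0.0043,0.0007,0,0,0.01],
    [-0.005,0.0007,0,0,0.01],
    [-0.0057,0.0007,0,0,0.01],
    [-0.0065,0.0006,0,0,0.01],
    [-0.0072,0.0006,0,0,0.01]
  ]
}}

```text
clock: 37.1
eef_pos: [0.4989, 0.0525, 0.1133]
tcp_rot: [-0.0, 1.0, -0.0, 0.0]
contact_force: [1.8, 4.2, 1.0]
gripper_width: 0.0155
grasp_force: 30.1
```

```bash
python3 plan.py 15
```

```text
t 37.1 th -95.6 r 27.68 z 113.3 Frad 4.41 Ftan -1.5 F [1.8 4.2 1. ] |F|rad 4.39 Tz -0.054 want 27.57 slope -0.39 r1 27.53
[[-0.0007, -0.0001, 0, 0, 0.01], [-0.0014, -0.0002, 0, 0, 0.01], [-0.0021, -0.0004, 0, 0, 0.01], [-0.0028, -0.0005, 0, 0, 0.01], [-0.0035, -0.0007, 0, 0, 0.01], [-0.0042, -0.0009, 0, 0, 0.01], [-0.0049, -0.0011, 0, 0, 0.01], [-0.0056, -0.0013, 0, 0, 0.01], [-0.0063, -0.0015, 0, 0, 0.01], [-0.007, -0.0018, 0, 0, 0.01]]
```

Request:
{"op": "drive_tool", "data": {
  "moves": [
    [-0.0007,-0.0001,0,0,0.01],
    [-0.0014,-0.0002,0,0,0.01],
    [-0.0021,-0.0004,0,0,0.01],
    [-0.0028,-0.0005,0,0,0.01],
    [-0.0035,-0.0007,0,0,0.01],
    [-0.0042,-0.0009,0,0,0.01],
    [-0.0049,-0.0011,0,0,0.01],
    [-0.0056,-0.0013,0,0,0.01],
    [-0.0063,-0.0015,0,0,0.01],
    [-0.007,-0.0018,0,0,0.01]
  ]
}}

```text
clock: 38.35
eef_pos: [0.4919, 0.0542, 0.1133]
tcp_rot: [0.0, 1.0, -0.0, 0.0]
contact_force: [2.9, 3.6, 0.1]
gripper_width: 0.0154
grasp_force: 30.1
```

```bash
python3 plan.py 15
```

```text
t 38.35 th -110.7 r 27.56 z 113.3 Frad 4.06 Ftan -1.56 F [2.9 3.6 0.1] |F|rad 4.38 Tz -0.006 want 27.64 slope 0.24 r1 27.66
[[-0.0007, -0.0002, 0, 0, 0.01], [-0.0014, -0.0005, 0, 0, 0.01], [-0.002, -0.0008, 0, 0, 0.01], [-0.0027, -0.0011, 0, 0, 0.01], [-0.0033, -0.0014, 0, 0, 0.01], [-0.004, -0.0018, 0, 0, 0.01], [-0.0046, -0.0021, 0, 0, 0.01], [-0.0052, -0.0025, 0, 0, 0.01], [-0.0058, -0.0029, 0, 0, 0.01], [-0.0064, -0.0033, 0, 0, 0.01]]
```

Request:
{"op": "drive_tool", "data": {
  "moves": [
    [-0.0007,-0.0002,0,0,0.01],
    [-0.0014,-0.0005,0,0,0.01],
    [-0.002,-0.0008,0,0,0.01],
    [-0.0027,-0.0011,0,0,0.01],
    [-0.0033,-0.0014,0,0,0.01],
    [-0.004,-0.0018,0,0,0.01],
    [-0.0046,-0.0021,0,0,0.01],
    [-0.0052,-0.0025,0,0,0.01],
    [-0.0058,-0.0029,0,0,0.01],
    [-0.0064,-0.0033,0,0,0.01]
  ]
}}

```text
clock: 39.6
eef_pos: [0.4855, 0.0575, 0.1133]
tcp_rot: [0.0, 1.0, -0.0, 0.0]
contact_force: [3.3, 3.0, 0.7]
gripper_width: 0.0152
grasp_force: 30.0
```

```bash
python3 plan.py 15
```

```text
t 39.6 th -125.7 r 27.66 z 113.3 Frad 3.98 Ftan -1.73 F [3.3 3.  0.7] |F|rad 4.34 Tz -0.036 want 27.77 slope 0.52 r1 27.83
[[-0.0006, -0.0004, 0, 0, 0.01], [-0.0012, -0.0008, 0, 0, 0.01], [-0.0018, -0.0013, 0, 0, 0.01], [-0.0023, -0.0017, 0, 0, 0.01], [-0.0029, -0.0022, 0, 0, 0.01], [-0.0034, -0.0027, 0, 0, 0.01], [-0.0039, -0.0032, 0, 0, 0.01], [-0.0044, -0.0037, 0, 0, 0.01], [-0.0049, -0.0043, 0, 0, 0.01], [-0.0054, -0.0048, 0, 0, 0.01]]
```

Request:
{"op": "drive_tool", "data": {
  "moves": [
    [-0.0006,-0.0004,0,0,0.01],
    [-0.0012,-0.0008,0,0,0.01],
    [-0.0018,-0.0013,0,0,0.01],
    [-0.0023,-0.0017,0,0,0.01],
    [-0.0029,-0.0022,0,0,0.01],
    [-0.0034,-0.0027,0,0,0.01],
    [-0.0039,-0.0032,0,0,0.01],
    [-0.0044,-0.0037,0,0,0.01],
    [-0.0049,-0.0043,0,0,0.01],
    [-0.0054,-0.0048,0,0,0.01]
  ]
}}

```text
clock: 40.85
eef_pos: [0.48, 0.0623, 0.1133]
tcp_rot: [0.0, 1.0, -0.0, -0.0]
contact_force: [4.2, 1.0, -0.0]
gripper_width: 0.0154
grasp_force: 30.0
```

```bash
python3 plan.py 15
```

```text
t 40.85 th -140.7 r 27.95 z 113.3 Frad 3.54 Ftan -1.71 F [ 4.2  1.  -0. ] |F|rad 3.84 Tz -0.049 want 28.28 slope 1.95 r1 28.49
[[-0.0005, -0.0005, 0, 0, 0.01], [-0.0011, -0.001, 0, 0, 0.01], [-0.0016, -0.0016, 0, 0, 0.01], [-0.0021, -0.0021, 0, 0, 0.01], [-0.0026, -0.0027, 0, 0, 0.01], [-0.003, -0.0033, 0, 0, 0.01], [-0.0033, -0.004, 0, 0, 0.01], [-0.0037, -0.0046, 0, 0, 0.01], [-0.004, -0.0053, 0, 0, 0.01], [-0.0043, -0.006, 0, 0, 0.01]]
```

Request:
{"op": "drive_tool", "data": {
  "moves": [
    [-0.0005,-0.0005,0,0,0.01],
    [-0.0011,-0.001,0,0,0.01],
    [-0.0016,-0.0016,0,0,0.01],
    [-0.0021,-0.0021,0,0,0.01],
    [-0.0026,-0.0027,0,0,0.01],
    [-0.003,-0.0033,0,0,0.01],
    [-0.0033,-0.004,0,0,0.01],
    [-0.0037,-0.0046,0,0,0.01],
    [-0.004,-0.0053,0,0,0.01],
    [-0.0043,-0.006,0,0,0.01]
  ]
}}

```text
clock: 42.1
eef_pos: [0.4757, 0.0683, 0.1132]
tcp_rot: [0.0, 1.0, -0.0, -0.0]
contact_force: [4.1, -0.5, -0.3]
gripper_width: 0.0157
grasp_force: 30.0
```

```bash
python3 plan.py 15
```

```text
t 42.1 th -155.7 r 28.43 z 113.2 Frad 3.55 Ftan -1.76 F [ 4.1 -0.5 -0.3] |F|rad 3.54 Tz 0.001 want 28.76 slope 1.81 r1 28.95
[[-0.0004, -0.0006, 0, 0, 0.01], [-0.0008, -0.0013, 0, 0, 0.01], [-0.0011, -0.002, 0, 0, 0.01], [-0.0015, -0.0026, 0, 0, 0.01], [-0.0018, -0.0033, 0, 0, 0.01], [-0.002, -0.0041, 0, 0, 0.01], [-0.0022, -0.0048, 0, 0, 0.01], [-0.0024, -0.0055, 0, 0, 0.01], [-0.0025, -0.0063, 0, 0, 0.01], [-0.0027, -0.007, 0, 0, 0.01]]
```

Request:
{"op": "drive_tool", "data": {
  "moves": [
    [-0.0004,-0.0006,0,0,0.01],
    [-0.0008,-0.0013,0,0,0.01],
    [-0.0011,-0.002,0,0,0.01],
    [-0.0015,-0.0026,0,0,0.01],
    [-0.0018,-0.0033,0,0,0.01],
    [-0.002,-0.0041,0,0,0.01],
    [-0.0022,-0.0048,0,0,0.01],
    [-0.0024,-0.0055,0,0,0.01],
    [-0.0025,-0.0063,0,0,0.01],
    [-0.0027,-0.007,0,0,0.01]
  ]
}}

```text
clock: 43.35
eef_pos: [0.473, 0.0753, 0.1132]
tcp_rot: [0.0, 1.0, -0.0, -0.0]
contact_force: [3.5, -1.3, 0.5]
gripper_width: 0.0157
grasp_force: 30.0
```

```bash
python3 plan.py 15
```

```text
t 43.35 th -170.7 r 28.99 z 113.2 Frad 3.5 Ftan -1.91 F [ 3.5 -1.3  0.5] |F|rad 3.21 Tz -0.017 want 29.35 slope 2.25 r1 29.58
[[-0.0002, -0.0007, 0, 0, 0.01], [-0.0004, -0.0015, 0, 0, 0.01], [-0.0006, -0.0022, 0, 0, 0.01], [-0.0008, -0.003, 0, 0, 0.01], [-0.001, -0.0038, 0, 0, 0.01], [-0.001, -0.0045, 0, 0, 0.01], [-0.001, -0.0053, 0, 0, 0.01], [-0.0009, -0.0061, 0, 0, 0.01], [-0.0009, -0.0069, 0, 0, 0.01], [-0.0008, -0.0076, 0, 0, 0.01]]
```

Request:
{"op": "drive_tool", "data": {
  "moves": [
    [-0.0002,-0.0007,0,0,0.01],
    [-0.0004,-0.0015,0,0,0.01],
    [-0.0006,-0.0022,0,0,0.01],
    [-0.0008,-0.003,0,0,0.01],
    [-0.001,-0.0038,0,0,0.01],
    [-0.001,-0.0045,0,0,0.01],
    [-0.001,-0.0053,0,0,0.01],
    [-0.0009,-0.0061,0,0,0.01],
    [-0.0009,-0.0069,0,0,0.01],
    [-0.0008,-0.0076,0,0,0.01]
  ]
}}

```text
clock: 44.6
eef_pos: [0.4722, 0.0829, 0.1132]
tcp_rot: [0.0, 1.0, -0.0, -0.0]
contact_force: [3.6, -1.8, 0.1]
gripper_width: 0.0156
grasp_force: 30.0
```

```bash
python3 plan.py 15
```

```text
t 44.6 th 174.4 r 29.53 z 113.2 Frad 3.98 Ftan -2.29 F [ 3.6 -1.8  0.1] |F|rad 3.78 Tz 0.004 want 29.64 slope 1.12 r1 29.75
[[0.0, -0.0008, 0, 0, 0.01], [0.0001, -0.0015, 0, 0, 0.01], [0.0002, -0.0023, 0, 0, 0.01], [0.0003, -0.0031, 0, 0, 0.01], [0.0004, -0.0039, 0, 0, 0.01], [0.0006, -0.0046, 0, 0, 0.01], [0.0008, -0.0054, 0, 0, 0.01], [0.001, -0.0061, 0, 0, 0.01], [0.0013, -0.0069, 0, 0, 0.01], [0.0015, -0.0076, 0, 0, 0.01]]
```

Request:
{"op": "drive_tool", "data": {
  "moves": [
    [0.0,-0.0008,0,0,0.01],
    [0.0001,-0.0015,0,0,0.01],
    [0.0002,-0.0023,0,0,0.01],
    [0.0004,-0.0031,0,0,0.01],
    [0.0006,-0.0039,0,0,0.01],
    [0.0009,-0.0046,0,0,0.01],
    [0.0011,-0.0053,0,0,0.01],
    [0.0014,-0.006,0,0,0.01],
    [0.0017,-0.0067,0,0,0.01],
    [0.002,-0.0074,0,0,0.01]
  ]
}}

```text
clock: 45.85
eef_pos: [0.4742, 0.0903, 0.1132]
tcp_rot: [0.0, 1.0, -0.0, -0.0]
contact_force: [1.9, -3.2, 0.8]
gripper_width: 0.0154
grasp_force: 30.1
```

```bash
python3 plan.py 15
```

```text
t 45.85 th 159.4 r 29.26 z 113.2 Frad 4.49 Ftan -2.22 F [ 1.9 -3.2  0.8] |F|rad 2.93 Tz -0.034 want 29.12 slope -2.0 r1 28.91
[[0.0003, -0.0007, 0, 0, 0.01], [0.0007, -0.0014, 0, 0, 0.01], [0.0011, -0.002, 0, 0, 0.01], [0.0015, -0.0027, 0, 0, 0.01], [0.0019, -0.0033, 0, 0, 0.01], [0.0023, -0.004, 0, 0, 0.01], [0.0026, -0.0046, 0, 0, 0.01], [0.003, -0.0053, 0, 0, 0.01], [0.0034, -0.0059, 0, 0, 0.01], [0.0039, -0.0065, 0, 0, 0.01]]
```

Request:
{"op": "drive_tool", "data": {
  "moves": [
    [0.0004,-0.0006,0,0,0.01],
    [0.0008,-0.0012,0,0,0.01],
    [0.0013,-0.0018,0,0,0.01],
    [0.0017,-0.0024,0,0,0.01],
    [0.0021,-0.003,0,0,0.01],
    [0.0026,-0.0036,0,0,0.01],
    [0.003,-0.0043,0,0,0.01],
    [0.0034,-0.0049,0,0,0.01],
    [0.0039,-0.0055,0,0,0.01],
    [0.0043,-0.0061,0,0,0.01]
  ]
}}

```text
clock: 47.1
eef_pos: [0.4785, 0.0964, 0.1132]
tcp_rot: [-0.0, 1.0, -0.0, -0.0]
contact_force: [1.8, -2.7, 0.8]
gripper_width: 0.0158
grasp_force: 30.1
```

```bash
python3 plan.py 15; python3 -c "
from h import *
to(.5016,.080,.1132)"
```

```text
t 47.1 th 144.5 r 28.36 z 113.2 Frad 3.64 Ftan -1.38 F [ 1.8 -2.7  0.8] |F|rad 3.04 Tz 0.001 want 28.64 slope -1.84 r1 28.44
[[0.0004, -0.0006, 0, 0, 0.01], [0.0009, -0.0012, 0, 0, 0.01], [0.0013, -0.0018, 0, 0, 0.01], [0.0018, -0.0024, 0, 0, 0.01], [0.0023, -0.0029, 0, 0, 0.01], [0.0028, -0.0035, 0, 0, 0.01], [0.0033, -0.004, 0, 0, 0.01], [0.0039, -0.0045, 0, 0, 0.01], [0.0044, -0.005, 0, 0, 0.01], [0.005, -0.0055, 0, 0, 0.01]]
t 47.1 p [0.4785 0.0964 0.1132] yaw -0.01 tz [-0.  0. -1.] F [ 1.81 -2.7   0.81] T [-1.293e+00 -8.670e-01  1.000e-03] w 0.0158 g 30.1
move [0.0231 0.0164 0.    ] twist None
```

Request:
{"op": "drive_tool", "data": {
  "moves": [
    [0.003,0.0021,0,0,0.01],
    [0.009,0.0064,0,0,0.01],
    [0.016,0.0114,0,0,0.01],
    [0.0215,0.0153,0,0,0.01],
    [0.0215,0.0153,0,0,0.01],
    [0.0215,0.0153,-0.01,0,0.01],
    [0.0215,0.0153,-0.03,0,0.01],
    [0.0215,0.0153,-0.05,0,0.01],
    [0.0215,0.0153,-0.055,0,0.01],
    [0.0215,0.0153,-0.055,0,0.01]
  ]
}}

```text
clock: 48.35
eef_pos: [0.4999, 0.0813, 0.1685]
tcp_rot: [-0.0, 1.0, -0.0, 0.0]
contact_force: [0.4, 0.2, -1.9]
gripper_width: 0.0155
grasp_force: 30.0
```

Run:
```python
from h import *
s,M=st(); p=np.array(s['eef_pos'])
g=grab_frame('scene'); np.savez('s4',**g); P=pts(g); x,y,z=P.transpose(2,0,1)
gt=grab_frame('top'); np.savez('t4',**gt); w=grab_frame('wrist'); np.savez('w4',**w)
# handle front (-x) face and visible edges: compare face x and y-extent vs z
f=240/np.tan(np.radians(g['fov_y'])/2);T=np.linalg.inv(g['pose'])
q=T[:3,:3]@(p+[0,0,-.02])+T[:3,3];u,v=(q[:2]/q[2]*f+[g['cx'],g['cy']]).astype(int);print(u,v)
dark=(g['frame'].max(2)<70)
m=dark&(abs(x-p[0])<.025)&(abs(y-p[1])<.025)&(z>p[2]-.016)&(z<p[2]+.03)
front=m&(x<p[0]-.004)
A=np.c_[z[front]-p[2],np.ones(front.sum())]
print('front face x vs z',front.sum(),np.linalg.lstsq(A,x[front]-p[0],rcond=None)[0])
for zz in np.arange(-.014,.03,.006):
    k=m&(abs(z-p[2]-zz)<.003); print(zz.round(3),k.sum(),(np.median(x[k])-p[0]).round(4),(y[k].min()-p[1]).round(4),(y[k].max()-p[1]).round(4))
k=(abs(x-p[0])<.02)&(abs(y-p[1])<.02)&(abs(z-(p[2]-.018))<.006)&(g['frame'].min(2)>110); print('collar',k.sum(),P[k].mean(0)-p)
save('s4.png',cv2.resize(g['frame'][v-35:v+45,u-50:u+50],None,fx=7,fy=7,interpolation=cv2.INTER_CUBIC))
```

```text
t 48.35 p [0.4999 0.0813 0.1685] yaw -0.01 tz [ 0.     0.001 -1.   ] F [ 0.38  0.2  -1.92] T [ 0.002 -0.017 -0.088] w 0.0155 g 30.0
221 173
front face x vs z 187 [-0.04772589 -0.0063007 ]
-0.014 25 -0.0046 -0.0105 0.0062
-0.008 38 -0.0055 -0.0105 0.0051
-0.002 35 -0.0053 -0.0102 0.0059
0.004 44 -0.0045 -0.0096 0.0073
0.01 37 -0.0059 -0.011 0.0046
0.016 41 -0.0063 -0.0102 0.0066
0.022 31 -0.0064 -0.0097 0.0055
0.028 26 -0.0082 -0.0224 0.0174
collar 0 [nan nan nan]<stdin>:15: RuntimeWarning: Mean of empty slice.
  ret = um.true_divide(
```

View pics/s4.png

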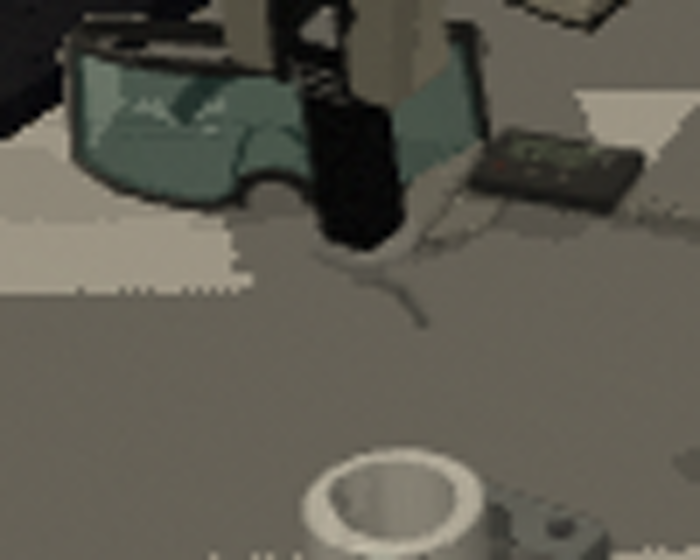

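The handle stands tilted a few degrees in the jaws, with its bottom towards +x. I compare it with the upright picture from before to get the collar's offset.

Run:
```python
from h import *
for n,p in (('s2.npz',[.4903,-.1217,.1464]),('s4.npz',[.4999,.0813,.1685])):
    g=dict(np.load(n)); P=pts(g); p=np.array(p); x,y,z=P.transpose(2,0,1)
    m=(g['frame'].max(2)<70)&(abs(x-p[0])<.03)&(abs(y-p[1])<.012)&(z>p[2]-.014)&(z<p[2]+.022)
    q=P[m]-p; front=q[(q[:,0]<0)]
    # front face: robust by z-bin 30th pct of x where y within central +-4mm
    c=front[abs(front[:,1]+.002)<.005]; 
    A=np.c_[c[:,2],np.ones(len(c))]; k=np.linalg.lstsq(A,c[:,0],rcond=None)[0]
    print(n,len(c),k, 'x at collar(-.019)',(k[0]*-.019+k[1]).round(4))
    # image silhouette axis
    f=240/np.tan(np.radians(g['fov_y'])/2);T=np.linalg.inv(g['pose'])
    def pr(w): w=T[:3,:3]@w+T[:3,3]; return w[:2]/w[2]*f+[g['cx'],g['cy']]
    up=pr(p+[0,0,.02])-pr(p+[0,0,-.01]); v,u=np.nonzero(m); 
    rows=np.unique(v); mid=[(u[v==r].min()+u[v==r].max())/2 for r in rows]
    print('image slope du/dv handle',np.polyfit(rows,mid,1)[0].round(4),'vertical',(up[0]/up[1]).round(4))
```

```text
s2.npz 111 [-0.01447891 -0.00765449] x at collar(-.019) -0.0074
image slope du/dv handle -0.0182 vertical -0.0442
s4.npz 87 [-0.0225571  -0.00635899] x at collar(-.019) -0.0059
image slope du/dv handle 0.2117 vertical 0.1061
```

Request:
{"op": "drive_tool", "data": {
  "moves": [
    [-0.0015,0.03,0,0,0.01],
    [-0.004,0.08,0,0,0.01],
    [-0.0067,0.13,0,0,0.01],
    [-0.009,0.175,0,0,0.01],
    [-0.0104,0.2027,0,0,0.01],
    [-0.0104,0.2027,0.03,0,0.01],
    [-0.0104,0.2027,0.06,0,0.01],
    [-0.0104,0.2027,0.08,0,0.01],
    [-0.0104,0.2027,0.0865,0,0.01],
    [-0.0104,0.2027,0.0865,0,0.01]
  ]
}}

```text
clock: 49.75
eef_pos: [0.4895, -0.1216, 0.0815]
tcp_rot: [0.0, 1.0, -0.0, -0.001]
contact_force: [0.1, 0.1, -0.7]
gripper_width: 0.0157
grasp_force: 30.0
```

Run:
```python
from h import *
grab_frame('scene');s,M=st(); p=np.array(s['eef_pos'])
g=grab_frame('scene'); np.savez('s5',**g); P=pts(g); x,y,z=P.transpose(2,0,1)
w=grab_frame('wrist'); np.savez('w5',**w); st()
for n,p in (('s2.npz',np.array([.4903,-.1217,.1464])),('s5.npz',p)):
    g=dict(np.load(n)); P=pts(g); x,y,z=P.transpose(2,0,1)
    k=(np.hypot(x-p[0],y-p[1])<.018)&(z>p[2]-.030)&(z<p[2]-.012)&(g['frame'].min(2)>95)
    q=P[k]-p; print(n,'collar',k.sum(),q.mean(0).round(4),q.min(0).round(4),q.max(0).round(4))
f=240/np.tan(np.radians(g['fov_y'])/2);T=np.linalg.inv(g['pose'])
q=T[:3,:3]@(p+[0,0,-.02])+T[:3,3];u,v=(q[:2]/q[2]*f+[g['cx'],g['cy']]).astype(int)
a=cv2.resize(g['frame'][v-30:v+30,u-30:u+30],(400,400),interpolation=cv2.INTER_CUBIC)
save('s5.png',np.hstack([a,cv2.resize(w['frame'][140:300,240:400],(400,400))]))
```

```text
t 49.8 p [ 0.49   -0.1216  0.0821] yaw 0.01 tz [ 0. -0. -1.] F [ 0.69 -0.42 -1.91] T [-0.06  -0.016  0.014] w 0.0155 g 30.0
t 49.9 p [ 0.4903 -0.1215  0.0826] yaw 0.0 tz [ 0.001  0.    -1.   ] F [ 0.28  0.45 -0.72] T [-0.085 -0.03   0.054] w 0.0152 g 30.0
s2.npz collar 71 [-0.006  -0.004  -0.0163] [-0.0139 -0.0138 -0.0191] [ 0.009   0.0107 -0.0138]
s5.npz collar 59 [-0.0037 -0.004  -0.0171] [-0.0118 -0.013  -0.019 ] [ 0.01    0.0113 -0.0152]
```

View pics/s5.png

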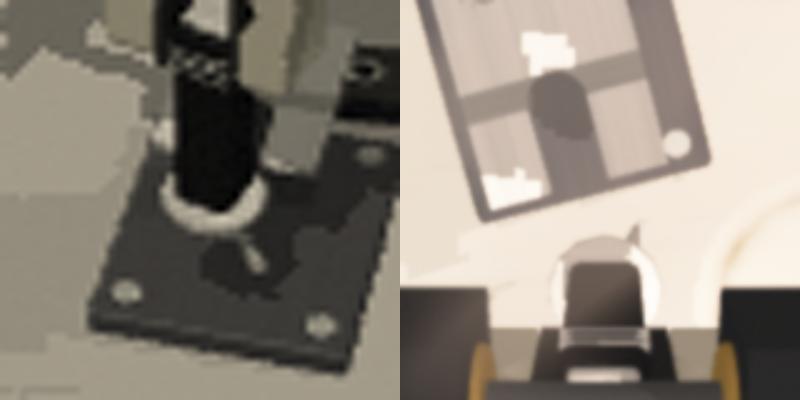

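The collar sits about 2 mm towards +x because of a tilt of about 4.5°. Its height is unchanged and it lies on the slot's line. The blade hangs free in front, at (255,255) on the left and (637,235) on the right, so I slide in along the slot.

Request:
{"op": "drive_tool", "data": {
  "moves": [
    [0.003,-0.0008,0.0005,0,0.01],
    [0.009,-0.0023,0.0005,0,0.01],
    [0.016,-0.0042,0.0005,0,0.01],
    [0.023,-0.006,0.0005,0,0.01],
    [0.029,-0.0075,0.0005,0,0.01],
    [0.034,-0.0088,0.0005,0,0.01],
    [0.038,-0.0099,0.0005,0,0.01],
    [0.041,-0.0107,0.0005,0,0.01],
    [0.0423,-0.011,0.0005,0,0.01],
    [0.0423,-0.011,0.0005,0,0.01]
  ]
}}

```text
clock: 51.15
eef_pos: [0.5318, -0.1106, 0.0812]
tcp_rot: [-0.0, 1.0, -0.0, -0.0]
contact_force: [0.4, 0.2, -0.6]
gripper_width: 0.0157
grasp_force: 30.0
```

```bash
python3 av.py 3
```

```text
t 51.25 p [ 531.81 -110.61   81.26] F [-0.1   0.12 -0.83] T [-0.022  0.037 -0.003] sd [0.7  0.15 0.47]
```

Request:
{"op": "drive_tool", "data": {
  "moves": [
    [0,0,0.0004,0,0.01],
    [0,0,0.0008,0,0.01],
    [0,0,0.0012,0,0.01],
    [0,0,0.0016,0,0.01],
    [0,0,0.0018,0,0.01],
    [0,0,0.002,0,0.01],
    [0,0,0.0022,0,0.01],
    [0,0,0.0022,0,0.01],
    [0,0,0.0022,0,0.01],
    [0,0,0.0022,0,0.01]
  ]
}}

```text
clock: 52.5
eef_pos: [0.5323, -0.1107, 0.0796]
tcp_rot: [0.0, 1.0, 0.0, 0.0]
contact_force: [0.2, -0.3, 4.3]
gripper_width: 0.0154
grasp_force: 30.0
```

```bash
python3 av.py 3
```

```text
t 52.6 p [ 532.35 -110.66   79.56] F [-0.29 -0.08  4.35] T [-0.039  0.333  0.048] sd [0.37 0.25 0.08]
```

Request:
{"op": "drive_tool", "data": {
  "moves": [
    [0,0,0.0003,0,0.01],
    [0,0,0.0006,0,0.01],
    [0,0,0.0006,0,0.01],
    [0,0,0.0004,0,0.014],
    [0,0,0.0004,0,0.018],
    [0,0,0.0004,0,0.022],
    [0,0,0.0004,0,0.03],
    [0,0,0.0004,0,0.04],
    [0,0,0.0004,0,0.04],
    [0,0,0.0004,0,0.04]
  ]
}}

```text
clock: 53.85
eef_pos: [0.5319, -0.1106, 0.0786]
tcp_rot: [0.0, 1.0, -0.0, -0.0]
contact_force: [0.4, -0.8, -0.3]
gripper_width: 0.0396
grasp_force: 0.0
```

Request:
{"op": "drive_tool", "data": {
  "moves": [
    [0,0,0,0,0.04],
    [0,0,-0.005,0,0.04],
    [0,0,-0.02,0,0.04],
    [0,0,-0.05,0,0.04],
    [0,0,-0.08,0,0.04],
    [-0.02,-0.02,-0.12,0,0.04],
    [-0.06,-0.06,-0.12,0,0.04],
    [-0.1,-0.1,-0.12,0,0.04],
    [-0.12,-0.12,-0.12,0,0.04],
    [-0.12,-0.12,-0.12,0,0.04]
  ]
}}

```text
clock: 55.1
eef_pos: [0.4113, 0.0105, 0.2003]
tcp_rot: [-0.001, 1.0, 0.001, 0.001]
contact_force: [0.6, 0.7, -0.3]
gripper_width: 0.04
grasp_force: 0.0
```

Run:
```python
from h import *
st(); ims=[]
for c,(u,v) in (('scene',(328,235)),('top',(316,235))):
    g=grab_frame(c); P=pts(g); x,y,z=P.transpose(2,0,1)
    m=(abs(z-.1205)<.005)&(abs(x-.53)<.03)&(abs(y+.11)<.03); print(c,'htop',m.sum(),P[m].mean(0).round(4),(P[m].max(0)-P[m].min(0)).round(4))
    k=(np.hypot(x-.5345,y+.11)<.016)&(z>.0615)&(z<.066); print('collar',k.sum(),P[k].mean(0).round(4),z[k].min().round(4),z[k].max().round(4))
    ims.append(cv2.resize(g['frame'][v-40:v+30,u-35:u+35],(400,400),interpolation=cv2.INTER_CUBIC))
save('end.png',np.hstack(ims))
```

```text
t 55.1 p [0.4113 0.0105 0.2003] yaw 0.16 tz [ 0.003  0.002 -1.   ] F [ 0.62  0.66 -0.32] T [-0.067 -0.093 -0.004] w 0.04 g 0.0
scene htop 67 [ 0.5315 -0.1132  0.1192] [0.0155 0.0144 0.0074]
collar 56 [ 0.5295 -0.1147  0.063 ] 0.0616 0.0655
top htop 74 [ 0.5333 -0.1093  0.1202] [0.0145 0.0144 0.0087]
collar 53 [ 0.5306 -0.1093  0.063 ] 0.0615 0.0655
```

View pics/end.png

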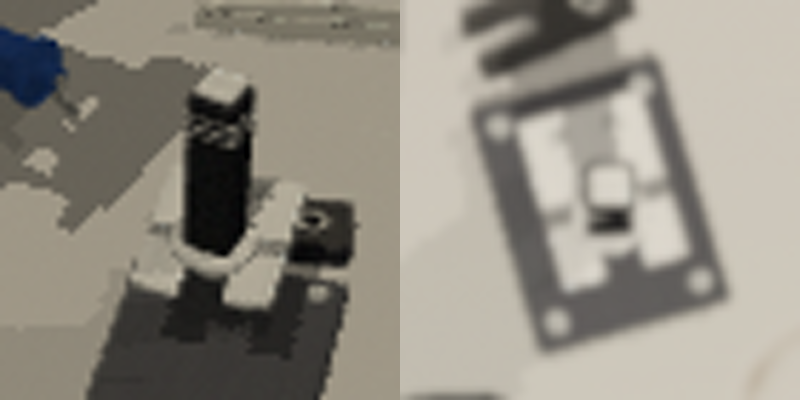

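The tool stands upright on the fork with its collar seated, within about 1.5 mm of where it started. The arm is clear, so I hand in.

```bash
python3 -c "
from h import *
print(ctrl.close_job())"
```

```text
the job is handed in; nothing more can be done
None
```

I ran the blade once clockwise round the bore edge, ending a little past the start, with the pull at roughly 3 to 6 N apart from one low reading near 1.5 N early on, then put the tool back upright with its collar on the fork and handed the job in at about 55 s.

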